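# Charge a mill jar with grinding pebbles through a funnel

## Task

Charge the mill jar: pull the wooden paddle out of the jar and stand it in the tool crock, set the funnel upright in the jar's mouth, and pour every scoop's pebbles through it into the jar, putting each scoop back upright on the ware board. When all the pebbles are inside, stand the funnel back on its tile spout down and close the jar with its lid, fully home and level. Keep the jar upright and do not disturb the bisque cup or the cone holder.

Things in the scene. Friction and masses are not known exactly. Their poses are not given: they have to be found in the camera images.
- jar: White porcelain mill jar standing on the bench, 110 mm in diameter and 125 mm tall, 1.5 kg, with a narrower neck: 74 mm outside, 60 mm bore. Origin at the centre of its underside, z up; inner floor at z=8 mm, body bore 96 mm up to z=80 mm, shoulder to z=98 mm, then the neck.
- jar_mouth (a point): Centre of the jar's mouth, level with the neck's rim (125 mm above the jar's underside).
- paddle: Light wooden mixing paddle, 203 mm long, 50 g, left standing in the jar and leaning about 20 to 30 degrees against the neck. Origin at the foot of the blade, +z along the paddle to the handle's top. Blade 32 mm wide (y) and 8 mm thick up to z=80 mm, then a round handle 16 mm thick.
- crock: Terracotta tool crock, an open pot 104 mm in diameter and 100 mm tall, fixed; 92 mm bore (80 mm at the foot), inner floor 8 mm up. Origin at the centre of its underside. One thin dark tool already stands in it against the wall on the crock's +x side, up to 139 mm high.
- tile: Blue glazed tile lying on the bench, 150 x 150 x 10 mm, fixed, the funnel's place; origin at the centre of its underside.
- funnel: Wide steel funnel, 80 mm high, 130 mm across the top, 0.14 kg: straight spout 30 mm long, 50 mm outside, 45 mm bore, then a 50 mm cone. Origin at the centre of the spout's lower end, z up; it starts on its spout on the tile. A black tab sticks out level from the rim along the funnel's +x. Seated in the jar, the cone rests on the neck's rim, origin about 89 mm above the jar's underside.
- funnel_tab (a point): Grip point on the funnel's black tab (16 mm wide, 10 mm thick, reaching 117 mm from the axis): 95 mm from the axis along the funnel's x, 77 mm above the spout's end.
- lid: Jar lid lying on the bench right side up, about 0.18 kg, 48 mm high: white disc 76 mm in diameter, black rubber plug beneath 50 mm in diameter and 10 mm deep, wooden knob on top 24 mm in diameter and 26 mm high. Origin at the centre of the plug's underside, z up; home, the disc lies on the neck's rim, origin 115 mm above the jar's underside.
- lid_knob (a point): Middle of the lid's knob, 36 mm above the lid's origin.
- board: Plywood ware board lying on the bench, 360 mm (x) by 160 mm (y), 16 mm thick, fixed; origin at the centre of its underside. The scoops stand on it side by side about 108 mm apart, open fronts to the board's -y.
- scoop_a: Plastic scoop, blue, 113 x 62 mm, walls 42 mm high, 110 g, with 0 to 3 pebbles. Origin under its floor, +x out of the open front, z up. 3 mm floor from x=-48 to 20, then a 15 degree ramp to the lip (x=65, z=15 mm). Top handle: bar along x, 14 mm wide, 16 high, x=-48 to 30, middle at z=80, on a rear post. Pebbles slide out over the lip when the front is tipped down 50 to 65 degrees.
- scoop_b: Plastic scoop, yellow, 113 x 62 mm, walls 42 mm high, 110 g, with 0 to 3 pebbles. Origin under its floor, +x out of the open front, z up. 3 mm floor from x=-48 to 20, then a 15 degree ramp to the lip (x=65, z=15 mm). Top handle: bar along x, 14 mm wide, 16 high, x=-48 to 30, middle at z=80, on a rear post. Pebbles slide out over the lip when the front is tipped down 50 to 65 degrees.
- scoop_c: Plastic scoop, green, 113 x 62 mm, walls 42 mm high, 110 g, with 0 to 3 pebbles. Origin under its floor, +x out of the open front, z up. 3 mm floor from x=-48 to 20, then a 15 degree ramp to the lip (x=65, z=15 mm). Top handle: bar along x, 14 mm wide, 16 high, x=-48 to 30, middle at z=80, on a rear post. Pebbles slide out over the lip when the front is tipped down 50 to 65 degrees.
- pebble_a1: One rounded pale porcelain pebble (grinding media), a flattened ball about 27 mm across and 19 mm thick, 22 g; origin at its middle. Starts in the blue scoop.
- pebble_a2: One rounded pale porcelain pebble (grinding media), a flattened ball about 27 mm across and 19 mm thick, 22 g; origin at its middle. Starts in the blue scoop.
- pebble_a3: One rounded pale porcelain pebble (grinding media), a flattened ball about 27 mm across and 19 mm thick, 22 g; origin at its middle. Starts in the blue scoop.
- pebble_b1: One rounded pale porcelain pebble (grinding media), a flattened ball about 27 mm across and 19 mm thick, 22 g; origin at its middle. Starts in the yellow scoop.
- pebble_b2: One rounded pale porcelain pebble (grinding media), a flattened ball about 27 mm across and 19 mm thick, 22 g; origin at its middle. Starts in the yellow scoop.
- pebble_b3: One rounded pale porcelain pebble (grinding media), a flattened ball about 27 mm across and 19 mm thick, 22 g; origin at its middle. Starts in the yellow scoop.
- pebble_c1: One rounded pale porcelain pebble (grinding media), a flattened ball about 27 mm across and 19 mm thick, 22 g; origin at its middle. Starts in the green scoop.
- pebble_c2: One rounded pale porcelain pebble (grinding media), a flattened ball about 27 mm across and 19 mm thick, 22 g; origin at its middle. Starts in the green scoop.
- pebble_c3: One rounded pale porcelain pebble (grinding media), a flattened ball about 27 mm across and 19 mm thick, 22 g; origin at its middle. Starts in the green scoop.
- bisque_cup: Bystander: unglazed white cup, 68 mm across, 75 mm tall; origin at the centre of its underside.
- cone_block: Bystander: small clay block 70 x 30 mm with three pointed firing cones, 70 mm tall; origin at the centre of its underside.

How it is judged:
By the outcome, as a careful person would: the job done as asked, in the order asked, and still so for the second after the job is handed in, with the robot touching nothing.
Of pebble_a1, pebble_a2, pebble_a3, pebble_b1, pebble_b2, pebble_b3, pebble_c1, pebble_c2, pebble_c3 only 3 to 6 are there at a start; the rules pass over those that are not, and their reading is None.
At some moment in a run one of lid, scoop_a, scoop_b, scoop_c may be knocked a few centimetres aside while the robot is not near it.
Once in a run the grip may slacken for a moment while it holds something.
It also fails if it takes over 208 s, if anything falls off the work surface, if the arm or the gripper's body presses on something with over 40 N, if the wrist force passes 120 N, or if a joint passes its speed limit or range.

## Robot

A 6-joint arm with a two-finger parallel gripper is mounted at the origin on the work surface. World frame = base frame: x ahead of the robot, y to its left, z up, the work surface at z = 0. Lengths are in mm, angles in rad, forces in N, time in s.
With the tool pointing down it reaches from about 350 to 875 mm from the base axis. Payload 4.2 kg.
Tool frame: the origin (TCP) lies at the very end of the fingers, on their centre line; the grasp point (between the pads) lies 19 mm behind it; z points along the fingers, y is the line along which they close (so a half turn about z gives the same grasp; the last joint's range is limited). The gripper opens to 85 mm and grips with 20 to 120 N. Pads are 22 mm wide; open, the fingers measure 114 mm over their backs; the gripper's body (76 mm by 85 mm) begins 54 mm behind the grasp point. The pads swing forward as they close: fully open they stand 13 mm farther back than shut.
Start: joints at [1.427, 0.385, 0.008, 0, -1.194, -0.259], TCP at [244.964, 574.971, 231.312] pointing down, gripper open.
Joint ranges: [-3.14, 3.14], [-1.21, 2.06], [-1.07, 1.41], [-3.16, 2.05], [-2.99, -0.16], [-3.1, 3.1]. Speed limits (rad/s): [2.79, 2.79, 3.14, 3.14, 3.14, 3.14].

## Interface

Orientations are given as a unit quaternion [x, y, z, w].
In Python, from bench import monitor, get_image, camera_info, job_done gives the robot as it stands.
- The arm moves only by the tool send_rows, never from a script. Its argument "series" is a list of rows, each a list of 3 entries, a list of its own where there are three numbers: the shift along the tool's x, y, z in mm, then the turn, a rotation vector about the tool's x, y, z in rad, then the finger opening in mm, from 0 to 85.4. A call has 1 to 8 rows; each row shifts and turns the commanded pose from where the row before left it, along the tool's axes as they then stand; what a row does not reach is not made up. A row lasts 1/10 s, in which the tool goes at most 50 mm and 8.59 degrees, less where a joint would pass 70% of its speed; a pose out of reach is approached as far as the arm can. A call with a gripper value outside its range is refused whole. The fingers move at their own pace and stop on an object; the grip force is fixed at half the most. Time passes only in rows, so rows that do not move let the fingers close. It gives the time, the measured TCP pose, the force, the opening and the grip force at its end, in the units of the state.
- monitor.read_state(): the state, without advancing time (a new reading comes with each control period).
- get_image(name): name is "scene" or "top" or "wrist"; returns the picture (420x560x3 uint8, red, green, blue); there is no depth.
- camera_info(name): a dict with "intrinsics" (3x3 intrinsics, pixels), "dist_coeffs" ([k1, k2, p1, p2, k3] as OpenCV has them; the pictures are not rectified), "R" (3x3) and "t" (3): a world point X has camera coordinates R X + t. Camera axes: x right, y down, z forward; pixel columns grow to the right and rows downward; lengths in mm; the calibration is good to about 2 mm. A picture is of the moment at which its call begins: read the wrist's pose just before it. camera_info takes no time and is no camera call; for the wrist camera it gives the pose at the moment of the call.
- job_done(): hands the job in; it is judged then, once.
The state is a dict: "clock": time; "joints": joint angles; "joint_vel": joint speeds; "joint_efforts": joint torques, N m; "position": TCP position; "ee_rot": TCP orientation; "contact_force": force on the tool from outside, world axes, zero at the start; "wrist_torque": the same for the moment, N m; "gripper_width": finger opening in mm; "grasp_force": force on a finger pad.
Only numpy, scipy, OpenCV 4.12 (cv2) and the standard library are available. Lean on these libraries where they do the work, as an engineer would, in place of code of your own. Each camera call takes 0.05 s, during which the arm holds its last target. There are 200 camera calls.

## Working session

There is one attempt and no reset: what is moved stays moved. The work goes in short steps, Python scripts to look and compute and a tool call to move; the robot and the scene stay as the last step left them, time stands still between calls to the robot, and variables do not carry over. Pictures are saved under pics/ and viewed, at most 14 in all, crops included, and the job is handed in when it is done.

Besides the shell and the picture viewer there is one more tool, called after "Emit:" by a JSON object that holds its "op" and its "data", one argument or row to a line. send_rows: Moves the arm, as the interface text tells. Its arguments: {"type":"object","properties":{"series":{"type":"array"}},"required":["series"]}

```bash
ls; mkdir -p pics
python3 - <<'E'
from bench import monitor,get_image,camera_info
import cv2,numpy as np
s=monitor.read_state();print({k:np.round(v,3).tolist() for k,v in s.items()})
for n in("scene","top"):
    cv2.imwrite(f"pics/{n}0.png",get_image(n)[:,:,::-1])
    c=camera_info(n);print(n,{k:np.round(v,4).tolist() for k,v in c.items()}, -np.array(c["R"]).T@np.array(c["t"]))
E
```

```text
pics
{'clock': 0.0, 'joints': [1.427, 0.386, 0.007, -0.0, -1.194, -0.259], 'joint_vel': [0.001, 0.0, 0.002, -0.0, -0.001, 0.001], 'joint_efforts': [0.001, -39.229, 18.84, 4.186, -0.005, 0.0], 'position': [244.764, 574.46, 230.224], 'ee_rot': [0.98, -0.2, -0.0, 0.001], 'contact_force': [-0.139, 0.217, -0.436], 'wrist_torque': [0.034, 0.014, 0.023], 'grasp_force': 0.0, 'gripper_width': 85.442}
scene {'intrinsics': [[465.5923, 0.0, 288.1896], [0.0, 465.5923, 208.6041], [0.0, 0.0, 1.0]], 'dist_coeffs': [-0.1258, 0.0, 0.0, 0.0, 0.0], 'R': [[0.6669, 0.7452, -0.0038], [0.4951, -0.4468, -0.7452], [-0.557, 0.4951, -0.6669]], 't': [-350.3053, -195.6255, 1569.9236]} [1204.84307997 -603.56806334  899.83438848]
top {'intrinsics': [[468.234, 0.0, 278.8217], [0.0, 468.234, 205.2621], [0.0, 0.0, 1.0]], 'dist_coeffs': [-0.0223, 0.0, 0.0, 0.0, 0.0], 'R': [[-0.0138, -0.9998, -0.0168], [-0.9978, 0.0149, -0.0645], [0.0647, 0.0159, -0.9978]], 't': [-2.3089, 542.0167, 1133.1984]} [ 467.44188754  -28.3869038  1165.59782947]
```

View pics/scene0.png

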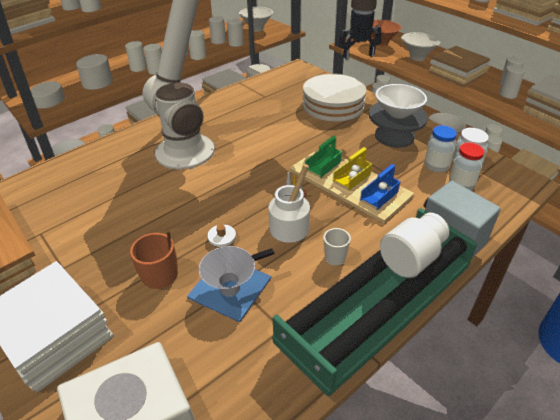

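View pics/top0.png

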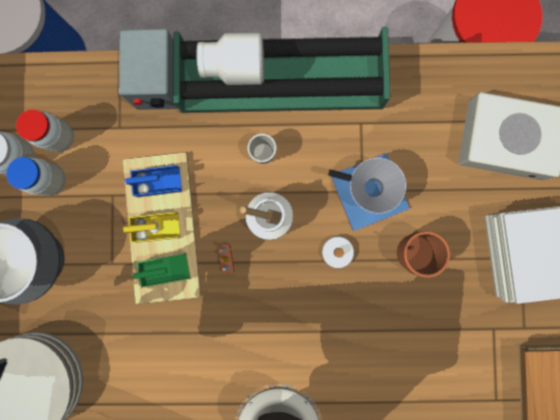

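```bash
cat > h.py <<'E'
import numpy as np,cv2
from bench import monitor,get_image,camera_info
from scipy.spatial.transform import Rotation as Ro
def cam(n):
    c=camera_info(n);return [np.array(c[k],float) for k in("intrinsics","dist_coeffs","R","t")]
def rays(c,uv):
    K,d,R,t=c
    p=cv2.undistortPoints(np.array(uv,float).reshape(-1,1,2),K,d).reshape(-1,2)
    D=np.c_[p,np.ones(len(p))]@R
    return -R.T@t,D/np.linalg.norm(D,axis=1)[:,None]
def plane(c,uv,z):
    o,D=rays(c,uv);return (o+D*((z-o[2])/D[:,2])[:,None])[:,:2]
def proj(c,X):
    K,d,R,t=c
    return cv2.projectPoints(np.array(X,float).reshape(-1,3),cv2.Rodrigues(R)[0],t,K,d)[0].reshape(-1,2)
def tri(c1,uv1,c2,uv2):
    o1,d1=rays(c1,[uv1]);o2,d2=rays(c2,[uv2]);d1=d1[0];d2=d2[0]
    s=np.linalg.lstsq(np.c_[d1,-d2],o2-o1,rcond=None)[0]
    a=o1+s[0]*d1;b=o2+s[1]*d2;return (a+b)/2,np.linalg.norm(a-b)
def blobs(m,amin=60):
    cs=cv2.findContours(m.astype(np.uint8),cv2.RETR_EXTERNAL,cv2.CHAIN_APPROX_NONE)[0]
    return sorted([c for c in cs if cv2.contourArea(c)>amin],key=cv2.contourArea)[::-1]
def circ(P):
    A=np.c_[2*P,np.ones(len(P))];s=np.linalg.lstsq(A,(P**2).sum(1),rcond=None)[0]
    return s[:2],np.sqrt(s[2]+s[0]**2+s[1]**2)
def tool(X=None):
    s=monitor.read_state();return np.array(s["position"]),Ro.from_quat(s["ee_rot"]).as_matrix(),s
E
python3 - <<'E'
from h import *
im=cv2.imread("pics/top0.png")
cv2.imwrite("pics/crop1.png",cv2.resize(im[125:315,105:465],None,fx=2.2,fy=2.2,interpolation=cv2.INTER_CUBIC))
im=cv2.imread("pics/scene0.png")
cv2.imwrite("pics/crop2.png",cv2.resize(im[130:320,120:420],None,fx=2.6,fy=2.6,interpolation=cv2.INTER_CUBIC))
E
```

```text
(no output)
```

View pics/crop1.png

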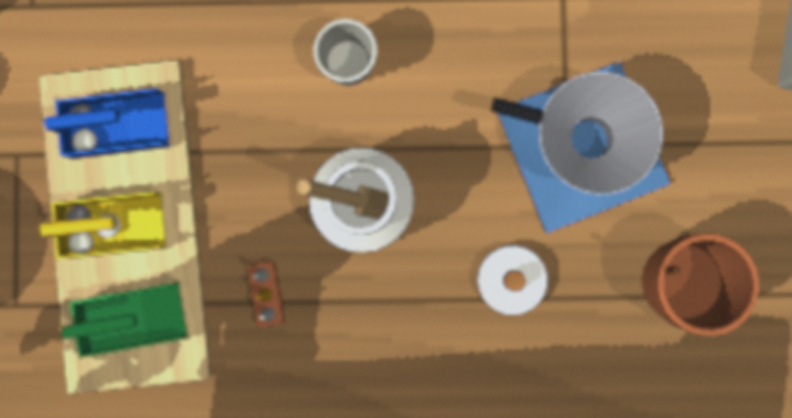

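View pics/crop2.png

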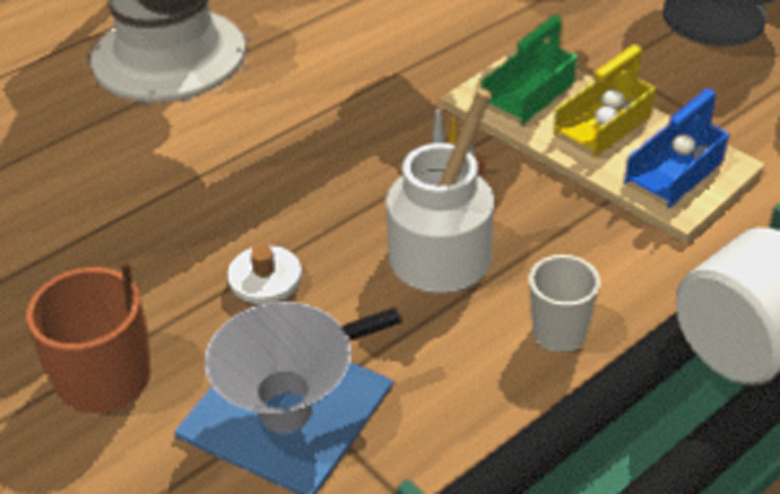

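Run:
```python
from h import *
T=cam("top");S=cam("scene")
im=cv2.imread("pics/top0.png");hsv=cv2.cvtColor(im,cv2.COLOR_BGR2HSV).astype(int);H,Sa,V=hsv[...,0],hsv[...,1],hsv[...,2]
def roi(m,x0,x1,y0,y1):
    o=np.zeros_like(m);o[y0:y1,x0:x1]=m[y0:y1,x0:x1];return o
w=(Sa<60)&(V>130)
for n,box in dict(jar=(235,305,180,245),lid=(315,360,230,275),cup=(240,285,125,170)).items():
    b=blobs(roi(w,*box))[0][:,0];print(n,cv2.boundingRect(b),len(b))
    for z in dict(jar=(80,98),lid=(22,),cup=(75,))[n]: print(z,np.round(circ(cv2.convexHull(b)[:,0] if n!='jar' else plane(T,b,z)*0+plane(T,b,z))[0],1) if n=='jar' else None, [np.round(q,1) for q in circ(plane(T,b,z))])
def c(u,v):return (105+u/2.2-.27,125+v/2.2-.27)
P=lambda L,z:np.round(plane(T,[c(*q) for q in L],z),1).tolist()
print("board",P([(40,77),(181,61),(208,377),(69,393)],16))
m=(H>100)&(H<125)&(Sa>150)
for n,hr,box in(("blue",(104,125),(120,200,150,205)),("yel",(24,34),(120,200,205,250)),("grn",(50,85),(120,200,245,300))):
    m=(H>hr[0])&(H<hr[1])&(Sa>(175 if n=="yel" else 120))
    b=blobs(roi(m,*box))[0];r=cv2.minAreaRect(b);print(n,r)
print("handles B,Y,G back,front",P([(47,124),(118,116),(40,231),(117,224),(65,332),(136,320)],104))
print("lips B,Y,G",P([(168,94),(168,138),(163,194),(165,247),(180,285),(187,339)],34))
print("funnel rim",[np.round(q,1) for q in circ(np.array(P([(601,72),(662,133),(601,194),(540,133),(644,90),(644,176),(558,90),(558,176)],90)))])
print("tab end",P([(494,106),(540,118)],92))
print("crock",[np.round(q,1) for q in circ(np.array(P([(708,235),(759,285),(708,334),(657,285)],100)))])
print("tool",P([(672,270)],139))
print("knob",P([(515,280)],48))
print("jar rim",[np.round(q,1) for q in circ(np.array(P([(330,191),(361,163),(397,200),(363,229)],125)))])
print("cone",P([(265,295)],20))
# paddle: top end
def cs(u,v):return (120+u/2.6-.3,130+v/2.6-.3)
print("paddle top",tri(T,c(304,187),S,cs(484,94)))
print("knob tri",tri(T,c(515,280),S,cs(263,250)))
print("paddle mid",tri(T,c(374,200),S,cs(450,170)))
```

```text
jar (245, 192, 48, 48) 203
80 [514.   12.2] [array([514. ,  12.2]), np.float64(46.6)]
98 [513.3  11.5] [array([513.3,  11.5]), np.float64(45.8)]
lid (322, 236, 32, 33) 90
22 None [array([ 426.2, -151.2]), np.float64(38.2)]
cup (247, 134, 30, 29) 81
75 None [array([674.8,  27.8]), np.float64(33.5)]
board [[661.7, 377.7], [677.2, 216.8], [322.8, 187.2], [306.6, 342.6]]
blue ((152.9761199951172, 180.7969207763672), (25.880334854125977, 53.86381149291992), 83.2901611328125)
yel ((150.33169555664062, 226.8168487548828), (24.179405212402344, 55.02555847167969), 84.2894058227539)
grn ((160.27598571777344, 270.26800537109375), (24.06009292602539, 54.11284255981445), 79.69515228271484)
handles B,Y,G back,front [[597.2, 338.8], [604.4, 264.1], [485.6, 345.3], [491.8, 264.8], [381.3, 318.6], [392.8, 244.9]]
lips B,Y,G [[637.1, 227.5], [587.9, 227.4], [525.8, 233.0], [467.4, 230.8], [425.5, 214.3], [366.5, 206.7]]
funnel rim [array([ 580.4, -240.1]), np.float64(63.9)]
tab end [[610.1, -128.6], [596.7, -176.4]]
crock [array([ 421.3, -343.7]), np.float64(51.5)]
tool [[437.7, -296.9]]
knob [[426.7, -151.4]]
jar rim [array([516.3,   8.3]), np.float64(33.9)]
cone [[412.8, 122.6]]
paddle top (array([522.75668372,  62.58986286, 192.86481675]), np.float64(1.3139619306487182))
knob tri (array([ 427.08553113, -150.71969354,   50.57898755]), np.float64(1.0324632469295523))
paddle mid (array([519.38904676,   6.4188729 , 124.59177732]), np.float64(22.961895067527248))
```

Emit:
{"op": "send_rows", "data": {
  "series": [
    [[31.4,27.7,-6.7],[0,0,0],85],
    [[31.4,27.7,-6.7],[0,0,0],85],
    [[31.4,27.7,-6.7],[0,0,0],85],
    [[31.4,27.7,-6.7],[0,0,0],85],
    [[31.4,27.7,-6.7],[0,0,0],85],
    [[31.4,27.7,-6.7],[0,0,0],85],
    [[31.4,27.7,-6.7],[0,0,0],85],
    [[31.4,27.7,-6.7],[0,0,0],85]
  ]
}}

```text
clock: 0.9
position: [389.3, 270.8, 284.9]
ee_rot: [0.98, -0.2, -0.0, 0.0]
contact_force: [1.2, -0.2, -0.6]
gripper_width: 85.0
grasp_force: 0.0
```

Emit:
{"op": "send_rows", "data": {
  "series": [
    [[31.4,27.7,-6.7],[0,0,0],85],
    [[31.4,27.7,-6.7],[0,0,0],85],
    [[31.4,27.7,-6.7],[0,0,0],85],
    [[31.4,27.7,-6.7],[0,0,0],85],
    [[31.4,27.7,-6.7],[0,0,0],85],
    [[31.4,27.7,-6.7],[0,0,0],85],
    [[31.4,27.7,-6.7],[0,0,0],85],
    [[0,0,0],[0,0,0.129],85]
  ]
}}

```text
clock: 1.7
position: [516.8, 4.5, 331.8]
ee_rot: [0.964, -0.267, 0.0, 0.0]
contact_force: [0.3, -0.0, -1.0]
gripper_width: 85.1
grasp_force: 0.0
```

Emit:
{"op": "send_rows", "data": {
  "series": [
    [[0,0,0],[0,0,0.129],85],
    [[0,0,0],[0,0,0.129],85],
    [[0,0,0],[0,0,0.129],85],
    [[0,0,0],[0,0,0.129],85],
    [[0,0,0],[0,0,0.129],85],
    [[0,0,0],[0,0,0.129],85],
    [[0,0,0],[0,0,0.129],85],
    [[0,0,0],[0,0,0.129],85]
  ]
}}

```text
clock: 2.5
position: [515.1, 8.1, 331.3]
ee_rot: [0.708, -0.707, -0.0, 0.0]
contact_force: [-0.1, -0.8, -0.7]
gripper_width: 85.1
grasp_force: 0.0
```

Emit:
{"op": "send_rows", "data": {
  "series": [
    [[0,0,0],[0,0,0.129],85],
    [[0,0,0],[0,0,0],85]
  ]
}}

```text
clock: 2.7
position: [515.1, 8.1, 331.3]
ee_rot: [-0.663, 0.749, 0.0, -0.0]
contact_force: [-0.2, -0.5, -1.2]
gripper_width: 84.8
grasp_force: 0.0
```

```bash
cat >> h.py <<'E'
def goto(pos,zax=(0,0,-1),yax=None,yaw=None):
    """print tool-frame shift and rotvec to reach pos with tool z=zax, tool y along yax"""
    p,R,s=tool();print("at",np.round(p,1),"joints",np.round(s["joints"],2),"w",round(s["gripper_width"],1),"gf",round(s["grasp_force"],1),"F",np.round(s["contact_force"],1),"t",round(s["clock"],1))
    z=np.array(zax,float);z/=np.linalg.norm(z)
    y=R[:,1] if yax is None else np.array(yax,float);y=y-z*(y@z);y/=np.linalg.norm(y)
    Rt=np.c_[np.cross(y,z),y,z]
    d=R.T@(np.array(pos)-p);rv=Ro.from_matrix(R.T@Rt).as_rotvec()
    print("shift",np.round(d,1),"norm",np.round(np.linalg.norm(d)),"rot",np.round(rv,3),"then shift in new axes",np.round(Rt.T@(np.array(pos)-p),1))
E
python3 - <<'E'
from h import *
p,R,s=tool();print(p,R,s["joints"],s["clock"])
c=cam("wrist");cv2.imwrite("pics/w1.png",get_image("wrist")[:,:,::-1])
print(c,-c[2].T@c[3])
np.savez("w1.npz",*c)
E
```

```text
[515.1303693   8.0706591 331.3313573] [[-1.21641424e-01 -9.92573580e-01 -1.02581610e-03]
 [-9.92574095e-01  1.21641535e-01 -4.65218299e-05]
 [ 1.70958185e-04  1.01253951e-03 -9.99999473e-01]] [ 3.30866870e-01  1.38956074e-01 -7.84412342e-02 -2.96159328e-04
 -1.35438432e+00 -4.52746642e-01] 2.7
[array([[357.33137592,   0.        , 282.18915235],
       [  0.        , 357.33137592, 213.75993584],
       [  0.        ,   0.        ,   1.        ]]), array([-0.04502346,  0.        ,  0.        ,  0.        ,  0.        ]), array([[-9.92745037e-01,  1.20234714e-01,  9.51806392e-04],
       [ 1.15900800e-01,  9.54794085e-01,  2.73743054e-01],
       [ 3.20046386e-02,  2.71867374e-01, -9.61802388e-01]]), array([ 510.47238023, -131.2532962 ,  456.38720053])] [507.37477639 -60.13341907 474.39810681]
```

View pics/w1.png

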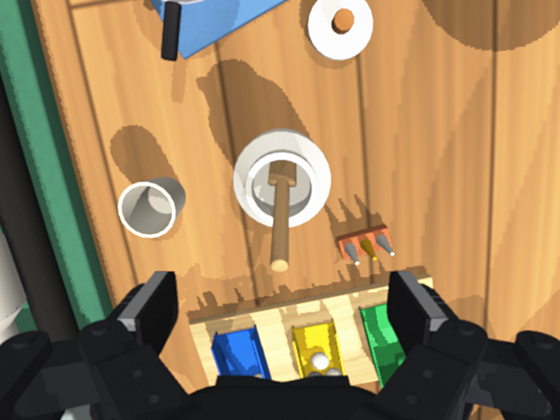

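```bash
cat >> h.py <<'E'
def fitc(c,im,z,c0,r,tol=5,it=6):
    """circle of known radius r at height z from edges, robust"""
    e=cv2.Canny(cv2.cvtColor(im,cv2.COLOR_BGR2GRAY),40,100);v,u=np.nonzero(e)
    P=plane(c,np.c_[u,v],z);c0=np.array(c0,float)
    for i in range(it):
        d=P-c0;q=np.hypot(*d.T);k=abs(q-r)<tol*(1 if i<2 else .5)
        n=d[k]/q[k][:,None];c0=c0+np.linalg.lstsq(n,q[k]-r,rcond=None)[0]
    return np.round(c0,1),k.sum(),round(np.std(q[k]-r),2)
E
python3 - <<'E'
from h import *
z=np.load("w1.npz");W=[z[k] for k in z.files];w=cv2.imread("pics/w1.png")
T=cam("top");t=cv2.imread("pics/top0.png");S=cam("scene");s=cv2.imread("pics/scene0.png")
for nm,c,im in(("w",W,w),("t",T,t),("s",S,s)):
    for zz,r in((125,37),(125,30),(80,55)): print(nm,zz,r,fitc(c,im,zz,(515,9),r))
    print(nm,"crock",fitc(c,im,100,(421,-344),52),"lid",fitc(c,im,22,(426.5,-151),38),"fun",fitc(c,im,90,(580,-240),65),"cup",fitc(c,im,75,(675,28),34))
print(tri(T,(105+304/2.2,125+187/2.2),W,(279,265)),tri(S,(120+484/2.6,130+94/2.6),W,(279,265)))
# handle lower visible pt: wrist (281,190)->on paddle; foot guess
print(plane(W,[(281,188),(283,180)],125))
pt=proj(W,[[523,63,193]]);print(pt)
for az in (80,85,90,95):
    for l in(22,25,28):
        a=np.array([np.cos(np.radians(az))*np.sin(np.radians(l)),np.sin(np.radians(az))*np.sin(np.radians(l)),np.cos(np.radians(l))])
        X=np.array([523,63,193]);print(az,l,np.round(np.r_[proj(W,[X-a*123]),proj(T,[X-a*123])]).tolist(),np.round(X-a*203),np.round(X-a*75))
E
```

```text
w 125 37 (array([516.6,  12.3]), np.int64(264), np.float64(1.21))
w 125 30 (array([514.6,   4.7]), np.int64(238), np.float64(1.41))
w 80 55 (array([516.6,  13.4]), np.int64(362), np.float64(0.62))
w crock (array([ 421., -344.]), np.int64(0), np.float64(nan)) lid (array([ 428.2, -150.5]), np.int64(182), np.float64(0.44)) fun (array([ 583.4, -239.7]), np.int64(73), np.float64(1.13)) cup (array([677.5,  29.2]), np.int64(211), np.float64(0.49))
t 125 37 (array([513.9,  13.3]), np.int64(86), np.float64(1.08))
t 125 30 (array([515. ,  13.1]), np.int64(94), np.float64(0.85))
t 80 55 (array([514.6,  12.7]), np.int64(173), np.float64(0.92))
t crock (array([ 421.2, -343.9]), np.int64(152), np.float64(0.85)) lid (array([ 425.9, -151.1]), np.int64(114), np.float64(0.89)) fun (array([ 581.4, -239.5]), np.int64(176), np.float64(1.33)) cup (array([675.4,  28.2]), np.int64(97), np.float64(0.73))
s 125 37 (array([515.5,  11. ]), np.int64(73), np.float64(1.12))
s 125 30 (array([516. ,  11.5]), np.int64(56), np.float64(1.0))
s 80 55 (array([514.3,  12.5]), np.int64(97), np.float64(1.2))
s crock (array(
[... 747 characters left out ...]
.0]] [516. -13.   5.] [521.  35. 123.]
85 25 [[280.0, 180.0], [269.0, 214.0]] [516. -22.   9.] [520.  31. 125.]
85 28 [[279.0, 175.0], [272.0, 214.0]] [515. -32.  14.] [520.  28. 127.]
90 22 [[276.0, 185.0], [267.0, 212.0]] [523. -13.   5.] [523.  35. 123.]
90 25 [[276.0, 180.0], [269.0, 212.0]] [523. -23.   9.] [523.  31. 125.]
90 28 [[275.0, 175.0], [272.0, 212.0]] [523. -32.  14.] [523.  28. 127.]
95 22 [[273.0, 185.0], [267.0, 210.0]] [530. -13.   5.] [525.  35. 123.]
95 25 [[272.0, 180.0], [269.0, 210.0]] [530. -22.   9.] [526.  31. 125.]
95 28 [[270.0, 176.0], [272.0, 209.0]] [531. -32.  14.] [526.  28. 127.]
  ret = _var(a, axis=axis, dtype=dtype, out=out, ddof=ddof,
  arrmean = um.true_divide(arrmean, div, out=arrmean,
  ret = ret.dtype.type(ret / rcount)
```

Run:
```python
from h import *
a=np.array([0.0577,0.4106,0.910]);a/=np.linalg.norm(a);X=np.array([523.5,63,193])
_,R,_=tool()
goto(X+43*a,-a,R[:,1])
```

```text
at [515.2   8.1 331.4] joints [ 0.33  0.14 -0.08 -0.   -1.35 -0.45] w 85.1 gf 0.0 F [ 0.5  0.1 -0.3] t 2.8
shift [-73.3  -2.2  99.3] norm 123.0 rot [-0.007  0.427  0.002] then shift in new axes [-107.9   -2.6   59.9]
```

Emit:
{"op": "send_rows", "data": {
  "series": [
    [[0,0,0],[-0.002,0.107,0],85],
    [[0,0,0],[-0.002,0.107,0],85],
    [[0,0,0],[-0.002,0.107,0],85],
    [[0,0,0],[-0.002,0.107,0],85],
    [[-27,-0.7,15],[0,0,0],85],
    [[-27,-0.7,15],[0,0,0],85],
    [[-27,-0.7,15],[0,0,0],85],
    [[-27,-0.7,15],[0,0,0],85]
  ]
}}

```text
clock: 3.55
position: [526.4, 81.4, 231.3]
ee_rot: [-0.649, 0.731, -0.137, -0.162]
contact_force: [1.0, 0.2, 0.0]
gripper_width: 84.9
grasp_force: 0.0
```

Run:
```python
from h import *
a=np.array([0.0577,0.4106,0.910]);a/=np.linalg.norm(a);X=np.array([523.5,63,193])
_,R,_=tool()
goto(X-57*a,-a,R[:,1])
c=cam("wrist");im=get_image("wrist")[:,:,::-1];cv2.imwrite("pics/w2.png",im)
print(proj(c,[X-i*20*a for i in range(7)]).round(0).tolist())
```

```text
at [526.4  81.4 231.3] joints [ 0.62  0.33 -0.26  0.32 -1.3  -0.88] w 84.9 gf 0.0 F [1.  0.2 0. ] t 3.5
shift [ 1.   0.3 99.5] norm 100.0 rot [ 0.001 -0.001  0.   ] then shift in new axes [ 1.1  0.3 99.5]
[[284.0, 240.0], [284.0, 228.0], [283.0, 219.0], [283.0, 211.0], [283.0, 204.0], [283.0, 198.0], [283.0, 193.0]]
```

View pics/w2.png

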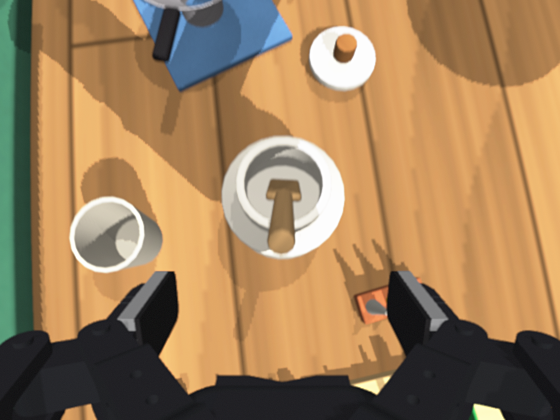

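Emit:
{"op": "send_rows", "data": {
  "series": [
    [[0.2,0,25],[0,0,0],85],
    [[0.2,0,25],[0,0,0],85],
    [[0.2,0,25],[0,0,0],85],
    [[0.2,0,24],[0,0,0],85],
    [[0,0,0],[0,0,0],0],
    [[0,0,0],[0,0,0],0],
    [[0,0,0],[0,0,0],0],
    [[0,0,0],[0,0,0],0]
  ]
}}

```text
clock: 4.4
position: [521.5, 40.0, 143.9]
ee_rot: [-0.648, 0.732, -0.138, -0.16]
contact_force: [0.5, -0.2, -0.1]
gripper_width: 27.6
grasp_force: 0.0
```

Emit:
{"op": "send_rows", "data": {
  "series": [
    [[0,0,0],[0,0,0],0],
    [[0,0,0],[0,0,0],0],
    [[0,0,0],[0,0,0],0],
    [[0,0,0],[0,0,0],0]
  ]
}}

```text
clock: 4.8
position: [521.3, 39.7, 143.4]
ee_rot: [-0.648, 0.732, -0.138, -0.161]
contact_force: [1.1, 0.5, 4.3]
gripper_width: 14.4
grasp_force: 58.5
```

Emit:
{"op": "send_rows", "data": {
  "series": [
    [[0,0,-10],[0,0,0],0],
    [[0,0,-20],[0,0,0],0],
    [[0,0,-25],[0,0,0],0],
    [[0,0,-25],[0,0,0],0],
    [[0,0,-25],[0,0,0],0],
    [[0,0,-25],[0,0,0],0],
    [[0,0,-25],[0,0,0],0],
    [[0,0,-20],[0,0,0],0]
  ]
}}

```text
clock: 5.6
position: [530.6, 111.8, 303.0]
ee_rot: [-0.648, 0.732, -0.137, -0.161]
contact_force: [-0.1, 0.1, -1.6]
gripper_width: 14.7
grasp_force: 59.0
```

Run:
```python
from h import *
_,R,_=tool()
goto((424,-356,310),(0,0,-1),R[:,1])
for n in("scene","top"):
    cv2.imwrite(f"pics/{n}1.png",get_image(n)[:,:,::-1])
```

```text
at [530.6 111.8 303. ] joints [ 0.66  0.31 -0.1   0.29 -1.48 -0.86] w 14.7 gf 59.0 F [-0.1  0.1 -1.6] t 5.6
shift [437.3  48.1 191.7] norm 480.0 rot [ 0.008 -0.427  0.002] then shift in new axes [477.4  48.1  -7. ]
```

View pics/scene1.png

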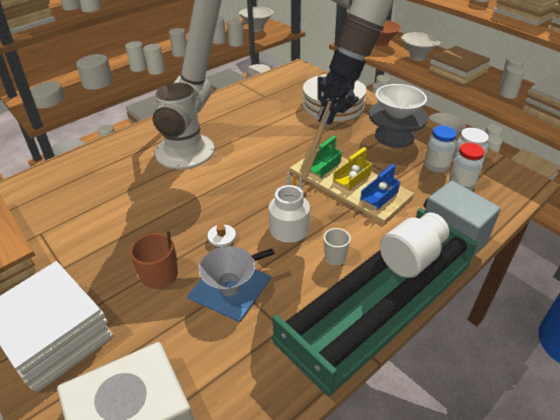

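Emit:
{"op": "send_rows", "data": {
  "series": [
    [[0,0,0],[0.002,-0.107,0],0],
    [[0,0,0],[0.002,-0.107,0],0],
    [[0,0,0],[0.002,-0.107,0],0],
    [[0,0,0],[0.002,-0.107,0],0],
    [[20,2.3,-3.5],[0,0,0],0],
    [[35,4,-3.5],[0,0,0],0],
    [[35,4,0],[0,0,0],0],
    [[35,4,0],[0,0,0],0]
  ]
}}

```text
clock: 6.5
position: [499.8, -13.3, 308.0]
ee_rot: [-0.663, 0.749, 0.0, -0.002]
contact_force: [0.5, -0.8, -1.1]
gripper_width: 14.8
grasp_force: 59.1
```

Emit:
{"op": "send_rows", "data": {
  "series": [
    [[35,4,0],[0,0,0],0],
    [[35,4,0],[0,0,0],0],
    [[35,4,0],[0,0,0],0],
    [[35,4,0],[0,0,0],0],
    [[35,4,0],[0,0,0],0],
    [[35,4,0],[0,0,0],0],
    [[35,4,0],[0,0,0],0],
    [[35,4,0],[0,0,0],0]
  ]
}}

```text
clock: 7.3
position: [433.5, -286.8, 307.9]
ee_rot: [-0.663, 0.749, 0.001, -0.002]
contact_force: [-0.1, -0.5, -0.6]
gripper_width: 14.3
grasp_force: 59.1
```

Emit:
{"op": "send_rows", "data": {
  "series": [
    [[35,4,0],[0,0,0],0],
    [[35,4,0],[0,0,0],0],
    [[0,0,0],[0,0,0],0]
  ]
}}

```text
clock: 7.6
position: [416.6, -356.7, 307.1]
ee_rot: [-0.661, 0.75, 0.002, -0.002]
contact_force: [-0.6, -0.1, -1.8]
gripper_width: 14.6
grasp_force: 59.1
```

Run:
```python
from h import *
_,R,_=tool()
goto((418,-353,160),(0,0,-1),R[:,1])
T,S=cam("top"),cam("scene")
a=get_image("top")[:,:,::-1];b=get_image("scene")[:,:,::-1]
p,R,_=tool()
print([proj(c,[p+148*R[:,2],p]).round().tolist() for c in(T,S)])
cv2.imwrite("pics/c3.png",cv2.resize(np.hstack([a[180:340,340:500],b[150:310,60:220]]),None,fx=2.5,fy=2.5,interpolation=cv2.INTER_CUBIC))
```

```text
at [ 416.6 -356.7  307.1] joints [-0.41  0.21 -0.05  0.   -1.32  0.28] w 14.6 gf 59.1 F [-0.6 -0.1 -1.8] t 7.6
shift [ -4.   -1.7 147.1] norm 147.0 rot [ 0.006 -0.001  0.   ] then shift in new axes [ -3.9  -0.9 147.1]
[[[440.0, 257.0], [466.0, 260.0]], [[142.0, 230.0], [127.0, 180.0]]]
```

View pics/c3.png

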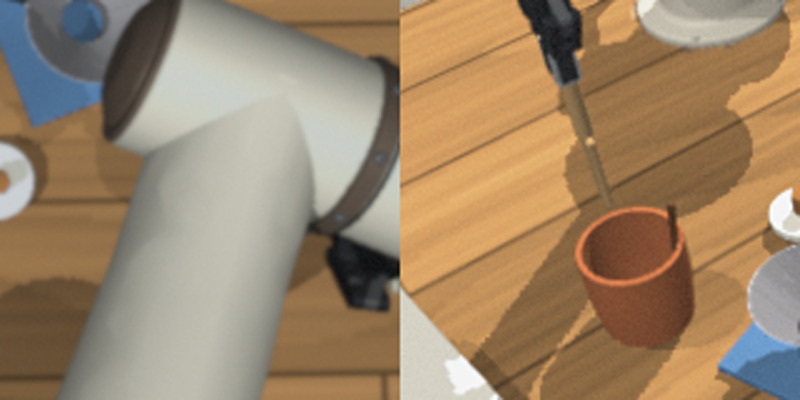

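Emit:
{"op": "send_rows", "data": {
  "series": [
    [[-2,-0.5,10],[0,0,0],0],
    [[-2,-0.5,22],[0,0,0],0],
    [[0,0,25],[0,0,0],0],
    [[0,0,25],[0,0,0],0],
    [[0,0,25],[0,0,0],0],
    [[0,0,20],[0,0,0],0],
    [[0,0,10],[0,0,0],0],
    [[0,0,8],[0,0,0],0]
  ]
}}

```text
clock: 8.5
position: [420.6, -349.0, 163.1]
ee_rot: [-0.663, 0.748, 0.0, -0.0]
contact_force: [-0.1, -0.6, 0.1]
gripper_width: 14.3
grasp_force: 59.1
```

Emit:
{"op": "send_rows", "data": {
  "series": [
    [[0,0,1],[0,0,0],0],
    [[0,0,1],[0,0,0],0]
  ]
}}

```text
clock: 8.7
position: [421.1, -349.9, 162.5]
ee_rot: [-0.663, 0.749, -0.001, 0.0]
contact_force: [-0.0, 0.1, 0.4]
gripper_width: 14.9
grasp_force: 59.1
```

Emit:
{"op": "send_rows", "data": {
  "series": [
    [[0,0,2],[0,0,0],0],
    [[0,0,2],[0,0,0],0],
    [[0,0,0],[0,0,0],30],
    [[0,0,0],[0,0,0],60],
    [[0,0,0],[0,0,0],85],
    [[0,0,0],[0,0,0],85],
    [[0,0,0],[0,0,0],85],
    [[0,0,-5],[0,0,0],85]
  ]
}}

```text
clock: 9.5
position: [420.2, -349.6, 162.4]
ee_rot: [-0.663, 0.749, 0.001, -0.0]
contact_force: [-0.1, -0.3, -0.3]
gripper_width: 84.6
grasp_force: 0.0
```

Emit:
{"op": "send_rows", "data": {
  "series": [
    [[0,0,-20],[0,0,0],85],
    [[0,0,-30],[0,0,0],85],
    [[0,0,-30],[0,0,0],85],
    [[0,0,-30],[0,0,0],85],
    [[0,0,-20],[0,0,0],85]
  ]
}}

```text
clock: 10.0
position: [421.0, -350.3, 295.9]
ee_rot: [-0.663, 0.749, -0.002, 0.0]
contact_force: [0.2, 0.1, -0.2]
gripper_width: 85.2
grasp_force: 0.0
```

Run:
```python
from h import *
S=cam("scene");b=get_image("scene")[:,:,::-1];cv2.imwrite("pics/scene2.png",b)
print("fun",fitc(S,b,90,(581.6,-240.5),65),"lid",fitc(S,b,22,(427,-151.5),38),"jar",fitc(S,b,125,(515.5,12),37))
f=np.array([581.7,-240]);u=np.array([np.cos(np.radians(75)),np.sin(np.radians(75))])
# tab dir check
m=cv2.cvtColor(b,cv2.COLOR_BGR2GRAY);m2=(m<50);m2[:240]=0;m2[270:]=0;m2[:,:245]=0;m2[:,280:]=0
k=np.argwhere(m2)[:,::-1];P=plane(S,k,89);d=P-f;print("tab az",np.degrees(np.arctan2(*(d.mean(0)[::-1]))),np.hypot(*d.T).min(),np.hypot(*d.T).max(),len(k))
t=f+95*u;t=np.r_[t,87-19];print(t)
_,R,_=tool()
goto(t+[0,0,110],(0,0,-1),[np.cos(np.radians(165)),np.sin(np.radians(165)),0])
cv2.imwrite("pics/c4.png",cv2.resize(b[130:330,60:300],None,fx=3,fy=3,interpolation=cv2.INTER_CUBIC))
```

```text
fun (array([ 582.2, -241.5]), np.int64(152), np.float64(1.2)) lid (array([ 426.6, -152.7]), np.int64(77), np.float64(1.04)) jar (array([515.3,  11.5]), np.int64(75), np.float64(1.01))
tab az 72.597650466479 65.23435213323825 114.89611486798256 97
[ 606.28780928 -148.2370465    68.        ]
at [ 422.1 -351.3  299.1] joints [-0.4   0.21 -0.07  0.   -1.28  0.28] w 85.2 gf 0.0 F [ 0.7 -0.3  3. ] t 10.1
shift [-224.4 -157.2  121.3] norm 300.0 rot [-0.009 -0.004  0.14 ] then shift in new axes [-243.8 -125.4  121.1]
```

View pics/c4.png

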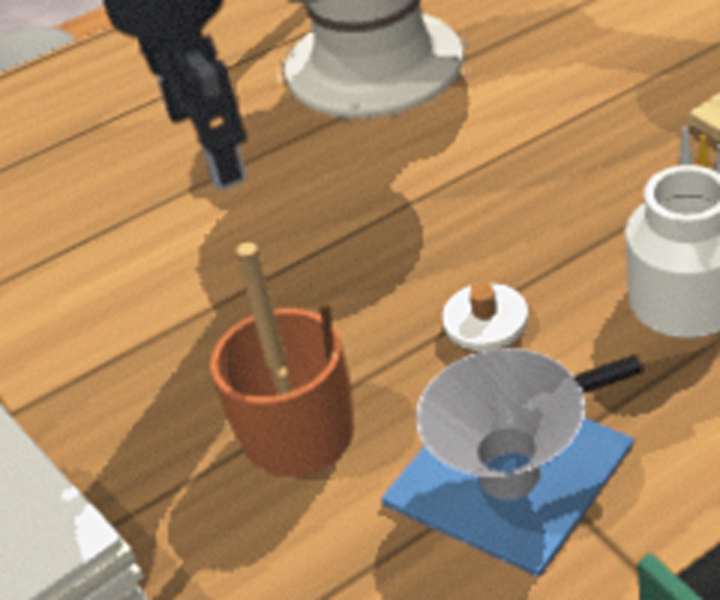

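Emit:
{"op": "send_rows", "data": {
  "series": [
    [[0,0,0],[-0.008,-0.004,0.124],85],
    [[-30,-15.5,0],[0,0,0],85],
    [[-30,-15.5,0],[0,0,0],85],
    [[-30,-15.5,0],[0,0,0],85],
    [[-30,-15.5,0],[0,0,0],85],
    [[-30,-15.5,30],[0,0,0],85],
    [[-30,-15.5,30],[0,0,0],85],
    [[-30,-15.5,30],[0,0,0],85]
  ]
}}

```text
clock: 10.85
position: [577.1, -170.9, 202.0]
ee_rot: [-0.615, 0.788, 0.004, -0.001]
contact_force: [1.2, -0.8, 0.3]
gripper_width: 85.0
grasp_force: 0.0
```

Emit:
{"op": "send_rows", "data": {
  "series": [
    [[-30,-15.5,30],[0,0,0],85],
    [[0,0,0],[0,0,0],85]
  ]
}}

```text
clock: 11.05
position: [597.7, -143.5, 167.1]
ee_rot: [-0.616, 0.788, 0.008, -0.004]
contact_force: [-1.7, -0.5, -1.0]
gripper_width: 84.9
grasp_force: 0.0
```

Run:
```python
from h import *
c=cam("wrist");im=get_image("wrist")[:,:,::-1];cv2.imwrite("pics/w3.png",im)
m=cv2.cvtColor(im,cv2.COLOR_BGR2GRAY)<55
m[300:]=0
L=[]
for b in blobs(m,150):
    P=plane(c,b[:,0],92);print(b[:,0].mean(0),P.mean(0),np.round(cv2.minAreaRect(P.astype(np.float32)),1) if 0 else cv2.minAreaRect(P.astype(np.float32)))
print("fun",fitc(c,im,90,(581.8,-240.3),65))
goto((608,-149,68),(0,0,-1),[np.cos(np.radians(164)),np.sin(np.radians(164)),0])
```

```text
[262.25773196 211.60824742] [ 607.23631135 -153.50377871] ((607.4745483398438, -153.0631866455078), (52.25987243652344, 14.530133247375488), 73.5309829711914)
[398.86363636 288.875     ] [530.51824992 -77.83998323] ((527.2177124023438, -79.54957580566406), (20.4243106842041, 20.411876678466797), 75.12498474121094)
[165.45454545 289.18181818] [ 684.57773272 -117.07273959] ((686.5335693359375, -120.33773803710938), (20.179807662963867, 19.963577270507812), 76.0732192993164)
[  4.25714286 287.8       ] [ 793.24440854 -144.56587965] ((790.8869018554688, -144.88890075683594), (21.893543243408203, 9.921135902404785), 62.800315856933594)
fun (array([ 581.8, -240.3]), np.int64(980), np.float64(1.18))
at [ 597.9 -145.1  169.7] joints [ 0.02  0.42 -0.09 -0.01 -1.07 -0.26] w 85.0 gf 0.0 F [ 0.7 -0.2  0.8] t 11.1
shift [  1.6 -12.1 101.5] norm 102.0 rot [0.014 0.002 0.036] then shift in new axes [  1.  -10.7 101.7]
```

Emit:
{"op": "send_rows", "data": {
  "series": [
    [[1,-11,0],[0.014,0.002,0.036],85],
    [[0,0,25],[0,0,0],85],
    [[0,0,25],[0,0,0],85],
    [[0,0,25],[0,0,0],85],
    [[0,0,20],[0,0,0],85],
    [[0,0,6],[0,0,0],85],
    [[0,0,0],[0,0,0],85],
    [[0,0,0],[0,0,0],85]
  ]
}}

```text
clock: 11.9
position: [610.4, -150.8, 73.4]
ee_rot: [-0.601, 0.799, -0.003, 0.003]
contact_force: [1.2, 0.7, -0.3]
gripper_width: 84.7
grasp_force: 0.0
```

Run:
```python
from h import *
a=np.radians(163.7)
goto((608.6,-149.2,68),(0,0,-1),[np.cos(a),np.sin(a),0])
```

```text
at [ 610.4 -150.8   73.4] joints [ 0.02  0.53 -0.18  0.   -0.85 -0.3 ] w 84.7 gf 0.0 F [ 1.2  0.7 -0.3] t 11.9
shift [-1.1  2.2  5.4] norm 6.0 rot [-0.009  0.002  0.002] then shift in new axes [-1.1  2.2  5.4]
```

Emit:
{"op": "send_rows", "data": {
  "series": [
    [[-1,1,5],[0,0,0],85],
    [[0,0,0],[0,0,0],0],
    [[0,0,0],[0,0,0],0],
    [[0,0,0],[0,0,0],0],
    [[0,0,0],[0,0,0],0],
    [[0,0,0],[0,0,0],0],
    [[0,0,0],[0,0,0],0],
    [[0,0,0],[0,0,0],0]
  ]
}}

```text
clock: 12.7
position: [608.8, -149.0, 66.7]
ee_rot: [-0.601, 0.799, -0.002, 0.002]
contact_force: [-0.0, 0.4, 1.3]
gripper_width: 14.7
grasp_force: 58.4
```

Emit:
{"op": "send_rows", "data": {
  "series": [
    [[0,0,0],[0,0,0],0],
    [[0,0,-5],[0,0,0],0],
    [[0,0,-15],[0,0,0],0],
    [[0,0,-25],[0,0,0],0],
    [[0,0,-25],[0,0,0],0],
    [[0,0,-25],[0,0,0],0],
    [[0,0,-25],[0,0,0],0],
    [[0,0,-25],[0,0,0],0]
  ]
}}

```text
clock: 13.5
position: [607.6, -149.0, 212.5]
ee_rot: [-0.601, 0.8, -0.002, 0.002]
contact_force: [0.1, -0.5, -1.6]
gripper_width: 15.3
grasp_force: 58.5
```

Run:
```python
from h import *
p,R,s=tool();goto(p)
S=cam("scene");b=get_image("scene")[:,:,::-1];T=cam("top");t=get_image("top")[:,:,::-1];cv2.imwrite("pics/s5.png",b)
cv2.imwrite("pics/c5.png",cv2.resize(np.hstack([b[120:300,150:330],t[100:280,280:460]]),None,fx=2.2,fy=2.2,interpolation=cv2.INTER_CUBIC))
# expected funnel rim
x=R[:,0];f=p+19*R[:,2]*-1;print("tool x",x, "expected centre",f-95*np.r_[-x[0],-x[1],0]*1)
```

```text
at [ 607.6 -149.   212.5] joints [ 0.02  0.4  -0.02 -0.   -1.15 -0.3 ] w 15.3 gf 58.5 F [ 0.1 -0.5 -1.6] t 13.5
shift [0. 0. 0.] norm 0.0 rot [-0.005  0.002  0.   ] then shift in new axes [0. 0. 0.]
tool x [-0.27844248 -0.96045137 -0.00171741] expected centre [ 581.01807801 -240.22097549  231.49211347]
```

View pics/c5.png

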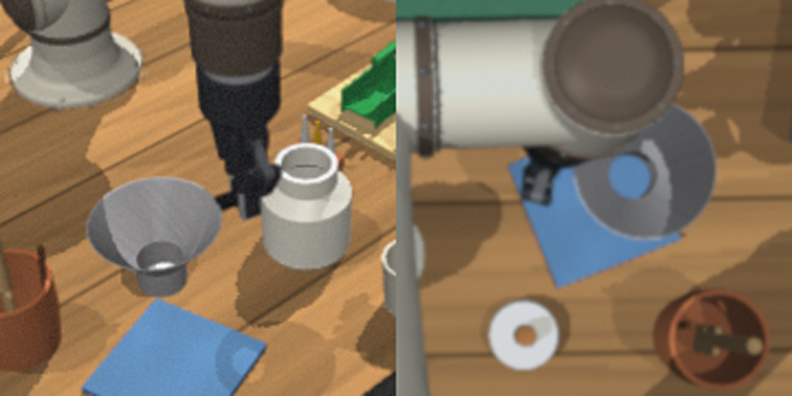

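Run:
```python
from h import *
S=cam("scene");T=cam("top");b=cv2.imread("pics/s5.png");t=get_image("top")[:,:,::-1].copy()
for z in (225,230,235,240):
    print(z,fitc(S,b,z,(581,-240),65),fitc(T,t,z,(581,-240),65))
# spout lower end in scene, expected pixel outline
for z in(150,155,160): print(z,fitc(S,b,z,(581,-240),25,4))
```

```text
225 (array([ 577.8, -236.6]), np.int64(89), np.float64(1.34)) (array([ 584.6, -241.8]), np.int64(157), np.float64(1.38))
230 (array([ 577.1, -241.1]), np.int64(118), np.float64(1.28)) (array([ 584.3, -240.2]), np.int64(160), np.float64(1.47))
235 (array([ 579.1, -239.3]), np.int64(158), np.float64(1.23)) (array([ 584.1, -238.8]), np.int64(157), np.float64(1.46))
240 (array([ 583.7, -241.9]), np.int64(156), np.float64(1.22)) (array([ 583.8, -237.4]), np.int64(146), np.float64(1.38))
150 (array([ 577.1, -240.3]), np.int64(35), np.float64(1.11))
155 (array([ 581.2, -240.7]), np.int64(36), np.float64(0.94))
160 (array([ 584.4, -242.7]), np.int64(34), np.float64(0.98))
```

Emit:
{"op": "send_rows", "data": {
  "series": [
    [[-28,16.7,0],[0,0,0],0],
    [[-28,16.7,0],[0,0,0],0],
    [[-28,16.7,0],[0,0,0],0],
    [[-28,16.7,0],[0,0,0],0],
    [[-28,16.7,0],[0,0,0],0],
    [[-28,16.7,0],[0,0,0],0],
    [[-28,16.7,0],[0,0,0],0],
    [[-28,16.7,0],[0,0,0],0]
  ]
}}

```text
clock: 14.45
position: [540.6, 104.3, 209.5]
ee_rot: [-0.601, 0.8, -0.001, 0.001]
contact_force: [0.5, 0.1, -1.4]
gripper_width: 15.3
grasp_force: 58.6
```

Emit:
{"op": "send_rows", "data": {
  "series": [
    [[0,0,0],[0,0,0],0],
    [[0,0,0],[0,0,0],0],
    [[0,0,0],[0,0,0],0]
  ]
}}

```text
clock: 14.75
position: [541.6, 102.7, 210.3]
ee_rot: [-0.6, 0.8, -0.002, 0.001]
contact_force: [-0.4, 0.1, -0.9]
gripper_width: 14.5
grasp_force: 58.7
```

Run:
```python
from h import *
S=cam("scene");T=cam("top");
p,R,s=tool();e=p-19*R[:,2]+95*R[:,0];print("expected",e)
goto((542.0,103.2,212))
b=get_image("scene")[:,:,::-1].copy();t=get_image("top")[:,:,::-1].copy()
for z in (230,235,240):
    print(z,fitc(S,b,z,(515,12),65),fitc(T,t,z,(515,12),65))
for z in(150,155,160): print(z,fitc(S,b,z,(515,12),25,4))
print("jar",fitc(S,b,80,(515,12),55))
cv2.imwrite("pics/s6.png",b)
```

```text
expected [515.04752285  11.475679   229.23073978]
at [541.6 102.7 210.3] joints [ 0.48  0.27 -0.21  0.   -1.08 -0.77] w 14.5 gf 58.7 F [-0.4  0.1 -0.9] t 14.8
shift [-0.6 -0.2 -1.7] norm 2.0 rot [-0.004  0.     0.   ] then shift in new axes [-0.6 -0.2 -1.7]
230 (array([513.4,  13.3]), np.int64(104), np.float64(1.32)) (array([516.2,  10.4]), np.int64(148), np.float64(1.17))
235 (array([518.5,   9.6]), np.int64(93), np.float64(1.28)) (array([516.3,  10.2]), np.int64(148), np.float64(1.2))
240 (array([517.9,   9.3]), np.int64(69), np.float64(1.46)) (array([516.5,  10.1]), np.int64(153), np.float64(1.32))
150 (array([510.9,  15. ]), np.int64(29), np.float64(0.94))
155 (array([515. ,  11.2]), np.int64(32), np.float64(1.02))
160 (array([511.1,  13.9]), np.int64(17), np.float64(0.84))
jar (array([513.9,  12.6]), np.int64(96), np.float64(1.18))
```

Emit:
{"op": "send_rows", "data": {
  "series": [
    [[-0.6,0,10],[0,0,0],0],
    [[0,0,10],[0,0,0],0],
    [[0,0,10],[0,0,0],0],
    [[0,0,8],[0,0,0],0],
    [[0,0,8],[0,0,0],0],
    [[0,0,6],[0,0,0],0],
    [[0,0,4],[0,0,0],0],
    [[0,0,0],[0,0,0],0]
  ]
}}

```text
clock: 15.65
position: [542.2, 103.8, 154.5]
ee_rot: [-0.601, 0.799, -0.002, 0.002]
contact_force: [0.8, 0.7, -1.5]
gripper_width: 14.8
grasp_force: 58.6
```

Emit:
{"op": "send_rows", "data": {
  "series": [
    [[0,0,2],[0,0,0],0],
    [[0,0,2],[0,0,0],0],
    [[0,0,1],[0,0,0],0],
    [[0,0,0],[0,0,0],0]
  ]
}}

```text
clock: 16.05
position: [542.4, 103.8, 150.1]
ee_rot: [-0.601, 0.799, -0.002, 0.002]
contact_force: [-0.5, 0.3, -1.0]
gripper_width: 14.7
grasp_force: 58.6
```

Emit:
{"op": "send_rows", "data": {
  "series": [
    [[0,0,1],[0,0,0],0],
    [[0,0,1],[0,0,0],0],
    [[0,0,1],[0,0,0],0],
    [[0,0,0],[0,0,0],0]
  ]
}}

```text
clock: 16.45
position: [542.6, 103.8, 147.2]
ee_rot: [-0.601, 0.799, -0.002, 0.002]
contact_force: [0.2, -0.6, -0.7]
gripper_width: 14.8
grasp_force: 58.7
```

Emit:
{"op": "send_rows", "data": {
  "series": [
    [[0,0,1],[0,0,0],0],
    [[0,0,0.5],[0,0,0],0],
    [[0,0,0],[0,0,0],0]
  ]
}}

```text
clock: 16.75
position: [542.7, 103.8, 145.9]
ee_rot: [-0.601, 0.799, -0.002, 0.002]
contact_force: [-0.1, -0.8, 0.4]
gripper_width: 14.8
grasp_force: 58.9
```

Emit:
{"op": "send_rows", "data": {
  "series": [
    [[0,0,0.7],[0,0,0],0],
    [[0,0,0],[0,0,0],20],
    [[0,0,0],[0,0,0],40],
    [[0,0,0],[0,0,0],60],
    [[0,0,0],[0,0,0],60],
    [[0,0,-15],[0,0,0],60],
    [[0,0,-30],[0,0,0],85],
    [[0,0,-40],[0,0,0],85]
  ]
}}

```text
clock: 17.55
position: [540.8, 103.5, 229.0]
ee_rot: [-0.601, 0.8, -0.001, -0.0]
contact_force: [1.2, 0.2, 0.3]
gripper_width: 84.5
grasp_force: 0.0
```

Emit:
{"op": "send_rows", "data": {
  "series": [
    [[-30,-5,-10],[0,0,0],85],
    [[-30,-5,-10],[0,0,0],85],
    [[-30,-5,0],[0,0,0],85],
    [[-30,-5,0],[0,0,0],85]
  ]
}}

```text
clock: 17.95
position: [595.0, 214.7, 250.8]
ee_rot: [-0.601, 0.8, -0.002, 0.003]
contact_force: [0.2, 0.2, -0.1]
gripper_width: 84.7
grasp_force: 0.0
```

Run:
```python
from h import *
S=cam("scene");T=cam("top");
b=get_image("scene")[:,:,::-1].copy();t=get_image("top")[:,:,::-1].copy();cv2.imwrite("pics/s7.png",b);cv2.imwrite("pics/t7.png",t)
for z in (164,169,174): print(z,fitc(S,b,z,(515,12),65),fitc(T,t,z,(515,12),65))
print("jar",fitc(S,b,80,(515,12),55))
hsv=cv2.cvtColor(b,cv2.COLOR_BGR2HSV).astype(int);hs0=cv2.cvtColor(cv2.imread("pics/scene0.png"),cv2.COLOR_BGR2HSV).astype(int)
for n,hr in(("blue",(104,125)),("yel",(24,34)),("grn",(50,85))):
    for h in(hs0,hsv):
        m=(h[...,0]>hr[0])&(h[...,0]<hr[1])&(h[...,1]>170)&(h[...,2]>50);m[:135]=0;m[215:]=0;m[:,:295]=0;m[:,415:]=0
        k=blobs(m,40);print(n,[(cv2.boundingRect(q),cv2.contourArea(q)) for q in k[:2]])
cv2.imwrite("pics/c6.png",cv2.resize(np.hstack([b[130:290,240:400],t[150:310,110:290]]),None,fx=2.3,fy=2.3,interpolation=cv2.INTER_CUBIC))
```

```text
164 (array([513.6,  15.5]), np.int64(107), np.float64(1.38)) (array([517.7,  11.4]), np.int64(176), np.float64(1.13))
169 (array([514.8,  12.1]), np.int64(91), np.float64(1.25)) (array([517.5,  11. ]), np.int64(177), np.float64(1.21))
174 (array([517.6,   9.6]), np.int64(103), np.float64(1.13)) (array([517. ,  10.7]), np.int64(174), np.float64(1.33))
jar (array([514.5,  12.5]), np.int64(102), np.float64(1.24))
blue [((361, 165, 38, 43), 787.0)]
blue [((361, 165, 38, 43), 790.0)]
yel [((334, 147, 38, 42), 721.0)]
yel [((331, 147, 39, 41), 746.0)]
grn [((310, 149, 26, 27), 132.0)]
grn [((306, 146, 29, 25), 160.5)]
```

View pics/c6.png

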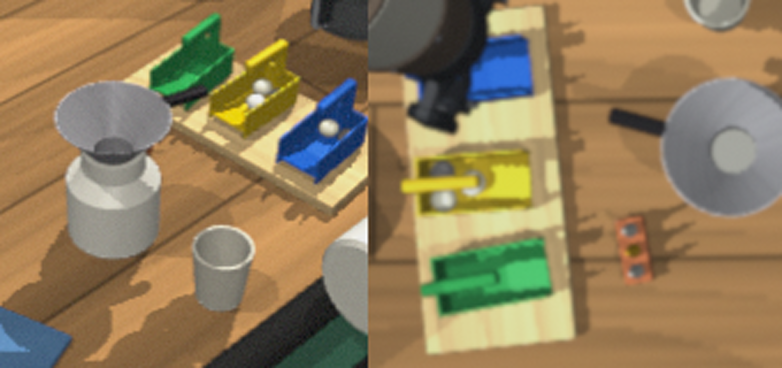

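Run:
```python
from h import *
a=np.radians(185.5)
goto((600.8,301.5,200),(0,0,-1),[np.cos(a),np.sin(a),0])
```

```text
at [595.5 216.4 249.1] joints [ 0.61  0.39  0.05  0.   -1.23 -0.89] w 84.7 gf 0.0 F [-0.8 -0.1 -0.5] t 18.1
shift [-83.2  18.6  49.1] norm 98.0 rot [-0.006  0.001 -0.376] then shift in new axes [-84.2 -13.4  49.1]
```

Emit:
{"op": "send_rows", "data": {
  "series": [
    [[0,0,0],[-0.003,0,-0.125],85],
    [[0,0,0],[-0.003,0,-0.125],85],
    [[0,0,0],[0,0,-0.125],85],
    [[-30,-3,0],[0,0,0],50],
    [[-40,-3,0],[0,0,0],50],
    [[-40,-3,0],[0,0,0],50],
    [[-40,-3,0],[0,0,0],50],
    [[0,0,0],[0,0,0],50]
  ]
}}

```text
clock: 18.85
position: [591.6, 367.9, 248.8]
ee_rot: [0.741, -0.672, -0.001, 0.0]
contact_force: [-0.4, -0.5, -1.1]
gripper_width: 50.2
grasp_force: 0.0
```

Run:
```python
from h import *
p,R,s=tool();goto(p)
c=cam("wrist");im=get_image("wrist")[:,:,::-1].copy();cv2.imwrite("pics/w4.png",im);np.savez("w4.npz",*c)
print(proj(c,[[597.2,338.8,104],[604.4,264,104],[485.6,345.3,104],[491.8,264.8,104],[381,318,104],[393,245,104]]).round().tolist())
cv2.imwrite("pics/w4b.png",im)
```

```text
at [591.6 367.9 248.8] joints [ 0.79  0.5   0.24 -0.   -1.31 -0.69] w 50.2 gf 0.0 F [-0.4 -0.5 -1.1] t 18.9
shift [0. 0. 0.] norm 0.0 rot [ 0.001  0.001 -0.   ] then shift in new axes [0. 0. 0.]
[[279.0, 163.0], [279.0, 63.0], [413.0, 184.0], [425.0, 81.0], [542.0, 165.0], [553.0, 70.0]]
```

View pics/w4.png

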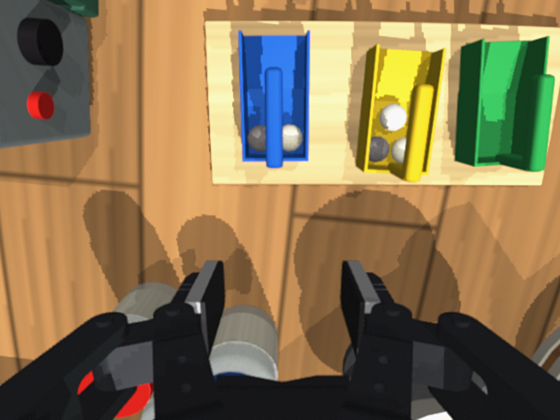

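Run:
```python
from h import *
z=np.load("w4.npz");W=[z[k] for k in z.files]
P=plane(W,[(274.5,165),(274,69),(413,179),(425.5,86),(536,170),(544,76)],104);print(P.round(1))
for i in(0,2,4):
    d=P[i+1]-P[i];print(np.hypot(*d),np.degrees(np.arctan2(d[1],d[0])),(P[i]+P[i+1])/2)
print("lips",plane(W,[(241,32),(310,32),(375,47),(441,50)],50).round(1))
print("board",plane(W,[(205,22),(213,183),(550,188)],16).round(1))
d=P[1]-P[0];a=np.arctan2(d[1],d[0])-np.pi/2
m=(P[0]+P[1])/2
goto(np.r_[m,77],(0,0,-1),[np.cos(a),np.sin(a),0])
```

```text
[[600.9 341. ]
 [608.1 268.5]
 [486.8 341.1]
 [491.  268.6]
 [384.9 322.9]
 [398.9 250.2]]
72.87101319215128 -84.37077947104702 [604.47635806 304.76538318]
72.65119825317001 -86.69637536457256 [488.91016784 304.83108978]
74.04530163753059 -79.07252699860422 [391.91044949 286.57338454]
lips [[641.5 234.8]
 [581.2 228.9]
 [522.2 235.1]
 [462.7 230.9]]
board [[680.8 222.7]
 [665.2 379.4]
 [297.5 347.9]]
at [591.7 365.7 249.1] joints [ 0.78  0.5   0.24 -0.   -1.31 -0.69] w 50.0 gf 0.0 F [ 0.5 -0.8 -0.6] t 18.9
shift [ 61.9  -7.1 172.1] norm 183.0 rot [ 0.002 -0.    -0.003] then shift in new axes [ 61.9  -6.7 172.1]
```

Emit:
{"op": "send_rows", "data": {
  "series": [
    [[31.5,-2.8,0],[0,0,0],50],
    [[31.5,-2.8,0],[0,0,0],50],
    [[0,0,30],[0,0,0],50],
    [[0,0,40],[0,0,0],50],
    [[0,0,40],[0,0,0],50],
    [[0,0,40],[0,0,0],50],
    [[0,0,18],[0,0,0],50],
    [[0,0,0],[0,0,0],50]
  ]
}}

```text
clock: 19.7
position: [601.9, 299.0, 78.7]
ee_rot: [0.739, -0.674, -0.001, 0.004]
contact_force: [0.1, -0.7, 1.0]
gripper_width: 50.5
grasp_force: 0.0
```

Run:
```python
from h import *
goto((603,303.5,77))
```

```text
at [601.9 299.   78.7] joints [ 0.7   0.6  -0.04 -0.   -0.94 -0.61] w 50.5 gf 0.0 F [ 0.1 -0.7  1. ] t 19.7
shift [-4.4 -1.5  1.7] norm 5.0 rot [ 0.007 -0.003  0.   ] then shift in new axes [-4.4 -1.5  1.7]
```

Emit:
{"op": "send_rows", "data": {
  "series": [
    [[-3,-1,1],[0,0,0],50],
    [[0,0,0],[0,0,0],0],
    [[0,0,0],[0,0,0],0],
    [[0,0,0],[0,0,0],0],
    [[0,0,0],[0,0,0],0],
    [[0,0,0],[0,0,0],0],
    [[0,0,0],[0,0,0],0],
    [[0,0,0],[0,0,0],0]
  ]
}}

```text
clock: 20.5
position: [605.2, 305.5, 83.1]
ee_rot: [0.739, -0.673, 0.0, -0.001]
contact_force: [-2.0, -0.1, 5.8]
gripper_width: 12.8
grasp_force: 59.3
```

Emit:
{"op": "send_rows", "data": {
  "series": [
    [[0,0,-3],[0,0,0],0],
    [[0,0,-10],[0,0,0],0],
    [[0,0,-20],[0,0,0],0],
    [[0,0,-25],[0,0,0],0],
    [[0,0,-30],[0,0,0],0],
    [[0,0,-30],[0,0,0],0],
    [[0,0,-30],[0,0,0],0],
    [[0,0,-20],[0,0,0],0]
  ]
}}

```text
clock: 21.3
position: [605.1, 305.0, 252.2]
ee_rot: [0.739, -0.673, 0.0, -0.002]
contact_force: [0.2, 1.1, -2.1]
gripper_width: 12.8
grasp_force: 58.5
```

Run:
```python
from h import *
p,R,s=tool();print(R[:,0])
h=np.r_[R[0,0],R[1,0],0];
# pre-pour: upright scoop. funnel axis (516,11.5)
goto(np.r_[516,11.5,270]-60*h)
```

```text
[ 0.09300237 -0.99566388 -0.00200075]
at [605.1 305.  252.2] joints [ 0.7   0.46  0.18 -0.   -1.29 -0.61] w 12.8 gf 58.5 F [ 0.2  1.1 -2.1] t 21.3
shift [223.9 116.  -18.6] norm 253.0 rot [-0.003  0.002  0.   ] then shift in new axes [224.  116.  -17.8]
```

Emit:
{"op": "send_rows", "data": {
  "series": [
    [[12,5.8,-2],[0,0,0],0],
    [[24,11.6,-2],[0,0,0],0],
    [[32,15.5,-2],[0,0,0],0],
    [[36,17.5,-2],[0,0,0],0],
    [[36,17.5,-2],[0,0,0],0],
    [[32,15.5,-2],[0,0,0],0],
    [[27,13.1,-2],[0,0,0],0],
    [[20,9.7,-2],[0,0,0],0]
  ]
}}

```text
clock: 22.1
position: [517.0, 74.5, 264.0]
ee_rot: [0.739, -0.674, -0.001, 0.001]
contact_force: [-0.5, 0.2, -1.8]
gripper_width: 12.6
grasp_force: 58.6
```

Emit:
{"op": "send_rows", "data": {
  "series": [
    [[12,5.8,0],[0,0,0],0],
    [[8,3.9,0],[0,0,0],0],
    [[0,0,0],[0,0,0],0],
    [[0,0,0],[0,0,0],0]
  ]
}}

```text
clock: 22.5
position: [511.8, 56.7, 264.8]
ee_rot: [0.739, -0.673, -0.0, -0.0]
contact_force: [1.4, 1.0, -1.1]
gripper_width: 12.9
grasp_force: 58.6
```

Run:
```python
from h import *
p,R,s=tool()
h=np.r_[R[0,0],R[1,0],0];
goto(np.r_[516,11.5,267]-45*h)
S=cam("scene");T=cam("top")
lip=lambda y:p+R@[75,y,52]
L=[lip(-28),lip(28)];print("lip",np.round(L,0).tolist(),proj(S,L).round().tolist(),proj(T,L).round().tolist())
for n in("scene","top"):
    b=get_image(n)[:,:,::-1];cv2.imwrite(f"pics/{n}8.png",b)
    h=cv2.cvtColor(b,cv2.COLOR_BGR2HSV).astype(int);m=(h[...,0]>104)&(h[...,0]<125)&(h[...,1]>150)&(h[...,2]>50)
    print(n,[cv2.boundingRect(q) for q in blobs(m,80)])
```

```text
at [511.8  56.7 264.8] joints [ 0.43  0.17 -0.2  -0.   -1.2  -0.33] w 12.9 gf 58.6 F [ 1.4  1.  -1.1] t 22.5
shift [ 0.4  0.1 -2.2] norm 2.0 rot [ 0.     0.001 -0.   ] then shift in new axes [ 0.4  0.1 -2.2]
lip [[547.0, -15.0, 213.0], [491.0, -21.0, 213.0]] [[289.0, 177.0], [272.0, 167.0]] [[280.0, 197.0], [283.0, 224.0]]
scene [(272, 131, 48, 49), (539, 294, 21, 69), (433, 126, 23, 15)]
top [(27, 3, 58, 48), (7, 157, 32, 31), (249, 196, 34, 34)]
```

Emit:
{"op": "send_rows", "data": {
  "series": [
    [[0,0,-3],[0,0,0],0],
    [[0,0,0],[0,-0.12,0],0],
    [[0,0,0],[0,-0.12,0],0],
    [[0,0,0],[0,-0.12,0],0],
    [[0,0,0],[0,-0.12,0],0],
    [[0,0,0],[0,-0.1,0],0],
    [[0,0,0],[0,0,0],0]
  ]
}}

```text
clock: 23.3
position: [512.3, 54.3, 266.9]
ee_rot: [0.707, -0.647, -0.212, -0.193]
contact_force: [0.1, -0.2, -1.8]
gripper_width: 13.0
grasp_force: 59.0
```

Run:
```python
from h import *
p,R,s=tool();goto(p)
print(R[:,0],[ (p+R@[75,y,52]).round() for y in(-28,28)])
```

```text
at [512.3  54.3 266.9] joints [ 0.05  0.24 -0.01 -0.59 -1.38  0.18] w 13.0 gf 59.0 F [ 0.1 -0.2 -1.8] t 23.3
shift [0. 0. 0.] norm 0.0 rot [ 0.002  0.581 -0.001] then shift in new axes [0. 0. 0.]
[ 0.07307951 -0.83245998 -0.54924472] [array([543.,  23., 182.]), array([487.,  18., 182.])]
```

Emit:
{"op": "send_rows", "data": {
  "series": [
    [[3,0,-2.5],[0,-0.08,0],0],
    [[3,0,-3],[0,-0.08,0],0],
    [[3,0,-3],[0,-0.08,0],0],
    [[3,0,-3.5],[0,-0.08,0],0],
    [[2.5,0,-3.5],[0,-0.08,0],0],
    [[2,0,-3.5],[0,-0.08,0],0],
    [[0,0,0],[0,0,0],0],
    [[0,0,0],[0,0,0],0]
  ]
}}

```text
clock: 24.1
position: [514.0, 31.2, 269.7]
ee_rot: [0.638, -0.581, -0.373, -0.339]
contact_force: [0.9, 1.3, -0.7]
gripper_width: 12.9
grasp_force: 59.1
```

Emit:
{"op": "send_rows", "data": {
  "series": [
    [[0,0,0],[0,0,0],0],
    [[0,0,0],[0,0,0],0],
    [[0,0,0],[0,0,0],0]
  ]
}}

```text
clock: 24.4
position: [513.7, 31.7, 270.7]
ee_rot: [0.639, -0.58, -0.373, -0.341]
contact_force: [0.3, -0.1, 0.3]
gripper_width: 12.8
grasp_force: 59.1
```

Run:
```python
from h import *
p,R,s=tool();goto(p)
print(R[:,0],[ (p+R@[75,y,52]).round() for y in(-28,28)])
b=get_image("scene")[:,:,::-1];t=get_image("top")[:,:,::-1]
cv2.imwrite("pics/s9.png",b);cv2.imwrite("pics/t9.png",t)
cv2.imwrite("pics/c9.png",cv2.resize(np.hstack([b[90:260,220:390],t[130:300,190:360]]),None,fx=2.2,fy=2.2,interpolation=cv2.INTER_CUBIC))
```

```text
at [513.7  31.7 270.7] joints [-0.24  0.4   0.07 -0.98 -1.68  0.46] w 12.8 gf 59.1 F [ 0.3 -0.1  0.3] t 24.4
shift [0. 0. 0.] norm 0.0 rot [-1.000e-03  1.059e+00  1.000e-03] then shift in new axes [0. 0. 0.]
[ 0.04735523 -0.48706717 -0.87207973] [array([541.,  43., 180.]), array([485.,  38., 180.])]
```

View pics/c9.png

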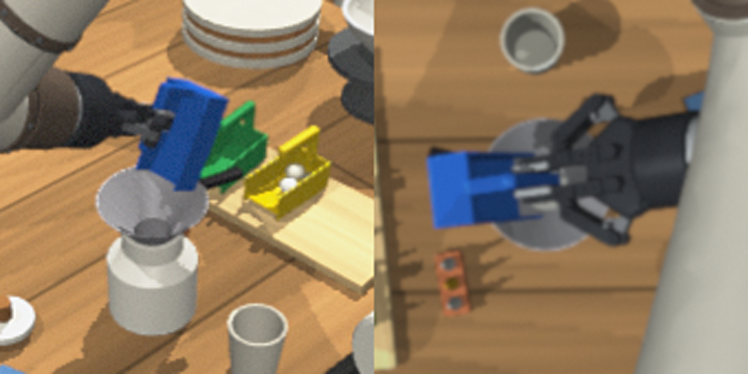

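Emit:
{"op": "send_rows", "data": {
  "series": [
    [[0,0,-2],[0,-0.08,0],0],
    [[0,0,0],[0,0,0],0],
    [[0,0,0],[0,0,0],0],
    [[0,0,0],[0,0,0],0]
  ]
}}

```text
clock: 24.9
position: [514.1, 29.3, 271.2]
ee_rot: [0.623, -0.567, -0.399, -0.363]
contact_force: [-0.7, -0.4, -1.6]
gripper_width: 12.7
grasp_force: 59.1
```

Run:
```python
from h import *
p,R,s=tool()
b=get_image("scene")[:,:,::-1];cv2.imwrite("pics/s10.png",b)
c=cam("scene");h=cv2.cvtColor(b,cv2.COLOR_BGR2HSV).astype(int)
# scoop interior polygon (floor) scoop x -48..65 , y+-28, floor z 3 ; TCP at scoop (-10,67)
f=lambda x,y,z:p+R@[x+10,-y,67-z]
poly=proj(c,[f(-46,-27,3),f(-46,27,3),f(62,27,14),f(62,-27,14)]).round().astype(int)
m=np.zeros(b.shape[:2],np.uint8);cv2.fillPoly(m,[poly],1)
print("poly",poly.tolist(),"pale px in scoop",((m>0)&(h[...,1]<70)&(h[...,2]>120)).sum(),m.sum(),"blue",((m>0)&(h[...,0]>104)&(h[...,1]>120)).sum())
# pale pixels elsewhere on wood near jar: diff vs s7
a=cv2.imread("pics/s7.png");w=lambda i:(lambda q:(q[...,1]<60)&(q[...,2]>140))(cv2.cvtColor(i,cv2.COLOR_BGR2HSV))
print([cv2.boundingRect(q) for q in blobs(w(b)&~w(a),15)])
S=c
goto(p)
```

```text
poly [[305, 126], [322, 134], [306, 174], [291, 165]] pale px in scoop 0 816 blue 815
[(391, 0, 169, 99), (199, 0, 47, 70), (420, 88, 140, 81), (126, 74, 96, 75), (210, 61, 54, 57), (343, 56, 72, 49), (346, 0, 37, 37), (175, 0, 32, 33), (77, 54, 30, 35), (31, 82, 29, 26), (427, 140, 28, 28), (169, 28, 15, 29), (31, 341, 61, 49), (271, 168, 17, 22), (451, 158, 31, 30), (22, 319, 84, 62), (297, 214, 11, 27), (331, 247, 11, 18), (303, 103, 45, 18), (431, 60, 35, 16), (311, 105, 36, 9), (62, 0, 11, 10), (324, 230, 13, 15), (80, 0, 15, 12), (135, 46, 7, 25), (155, 47, 6, 27), (419, 251, 21, 21), (87, 329, 23, 22), (194, 49, 7, 11), (311, 99, 33, 8), (435, 404, 12, 10), (269, 212, 4, 22), (24, 332, 46, 34), (188, 36, 6, 17), (481, 141, 12, 8), (125, 45, 13, 27), (295, 197, 9, 12)]
at [514.   29.4 271.3] joints [-0.28  0.43  0.07 -1.03 -1.73  0.49] w 12.9 gf 59.1 F [-0.3 -0.1 -1.6] t 24.9
shift [ 0.2 -0.  -0.1] norm 0.0 rot [-1.000e-03  1.139e+00  1.000e-03] then shift in new axes [ 0.1 -0.   0.1]
```

Emit:
{"op": "send_rows", "data": {
  "series": [
    [[0,0,0],[0,0.1424,0],0],
    [[0,0,0],[0,0.1424,0],0],
    [[0,0,0],[0,0.1424,0],0],
    [[0,0,0],[0,0.1424,0],0],
    [[0,0,0],[0,0.1424,0],0],
    [[0,0,0],[0,0.1424,0],0],
    [[0,0,0],[0,0.1424,0],0],
    [[0,0,0],[0,0.1424,0],0]
  ]
}}

```text
clock: 25.75
position: [514.2, 30.1, 272.9]
ee_rot: [0.74, -0.673, 0.003, -0.001]
contact_force: [0.2, -0.8, -1.4]
gripper_width: 12.8
grasp_force: 59.0
```

Run:
```python
from h import *
p,R,s=tool()
goto((604.5,304.5,230))
S=cam("scene");b=get_image("scene")[:,:,::-1].copy();print(fitc(S,b,169,(515,12),65),fitc(S,b,80,(515,12),55))
```

```text
at [514.2  30.1 272.9] joints [ 0.38  0.17 -0.19  0.   -1.21 -0.28] w 12.8 gf 59.0 F [ 0.2 -0.8 -1.4] t 25.8
shift [-264.9 -115.5   42.7] norm 292.0 rot [-0.004 -0.003 -0.   ] then shift in new axes [-264.7 -115.7   42.9]
(array([515.6,  10.9]), np.int64(73), np.float64(1.33)) (array([514.4,  12.5]), np.int64(99), np.float64(1.25))
```

Emit:
{"op": "send_rows", "data": {
  "series": [
    [[-33.1,-14.4,0],[-0.002,-0.002,0],0],
    [[-33.1,-14.4,0],[0,0,0],0],
    [[-33.1,-14.4,0],[0,0,0],0],
    [[-33.1,-14.4,0],[0,0,0],0],
    [[-33.1,-14.4,0],[0,0,0],0],
    [[-33.1,-14.4,0],[0,0,0],0],
    [[-33.1,-14.4,0],[0,0,0],0],
    [[-33.1,-14.4,0],[0,0,0],0]
  ]
}}

```text
clock: 26.6
position: [603.9, 305.4, 272.0]
ee_rot: [0.739, -0.673, -0.003, -0.001]
contact_force: [0.7, -0.4, -1.5]
gripper_width: 12.9
grasp_force: 59.0
```

Emit:
{"op": "send_rows", "data": {
  "series": [
    [[0,0,30],[0,0,0],0],
    [[0,0,40],[0,0,0],0],
    [[0,0,40],[0,0,0],0],
    [[0,0,30],[0,0,0],0],
    [[0,0,15],[0,0,0],0],
    [[0,0,0],[0,0,0],0],
    [[0,0,0],[0,0,0],0]
  ]
}}

```text
clock: 27.3
position: [604.1, 304.6, 117.4]
ee_rot: [0.739, -0.673, -0.002, -0.001]
contact_force: [0.5, 0.0, 0.8]
gripper_width: 12.7
grasp_force: 59.0
```

Run:
```python
from h import *
goto((604.5,304.5,84))
```

```text
at [604.1 304.6 117.4] joints [ 0.7   0.56  0.   -0.   -1.01 -0.61] w 12.7 gf 59.0 F [0.5 0.  0.8] t 27.3
shift [ 0.3 -0.4 33.4] norm 33.0 rot [ 0.001  0.004 -0.   ] then shift in new axes [ 0.1 -0.4 33.4]
```

Emit:
{"op": "send_rows", "data": {
  "series": [
    [[0,0,15],[0,0,0],0],
    [[0,0,10],[0,0,0],0],
    [[0,0,5],[0,0,0],0],
    [[0,0,1],[0,0,0],0],
    [[0,0,0],[0,0,0],0]
  ]
}}

```text
clock: 27.8
position: [603.7, 304.3, 85.5]
ee_rot: [0.739, -0.673, -0.002, -0.0]
contact_force: [0.3, 0.4, -0.1]
gripper_width: 13.0
grasp_force: 59.0
```

Emit:
{"op": "send_rows", "data": {
  "series": [
    [[0,0,1],[0,0,0],0],
    [[0,0,1],[0,0,0],0],
    [[0,0,0],[0,0,0],0]
  ]
}}

```text
clock: 28.1
position: [603.7, 304.3, 83.8]
ee_rot: [0.739, -0.673, -0.002, -0.001]
contact_force: [-0.6, 0.5, -2.1]
gripper_width: 12.4
grasp_force: 59.0
```

Emit:
{"op": "send_rows", "data": {
  "series": [
    [[0,0,1],[0,0,0],0],
    [[0,0,0],[0,0,0],0]
  ]
}}

```text
clock: 28.3
position: [603.8, 304.4, 83.3]
ee_rot: [0.739, -0.673, -0.002, -0.001]
contact_force: [-1.1, -0.3, 0.8]
gripper_width: 12.8
grasp_force: 59.3
```

Emit:
{"op": "send_rows", "data": {
  "series": [
    [[0,0,1],[0,0,0],0],
    [[0,0,0],[0,0,0],0],
    [[0,0,0],[0,0,0],25],
    [[0,0,0],[0,0,0],50],
    [[0,0,0],[0,0,0],50],
    [[0,0,-20],[0,0,0],50],
    [[0,0,-40],[0,0,0],50],
    [[0,0,-50],[0,0,0],50]
  ]
}}

```text
clock: 29.1
position: [602.8, 303.1, 190.0]
ee_rot: [0.739, -0.674, -0.003, 0.003]
contact_force: [1.2, 0.2, -0.3]
gripper_width: 50.4
grasp_force: 0.0
```

Emit:
{"op": "send_rows", "data": {
  "series": [
    [[-20,30,-50],[0,0,0],50],
    [[-25,40,0],[0,0,0],50],
    [[-20,40,0],[0,0,0],50],
    [[0,0,0],[0,0,0],50]
  ]
}}

```text
clock: 29.5
position: [490.6, 356.5, 233.4]
ee_rot: [0.741, -0.672, -0.003, -0.001]
contact_force: [0.4, 0.8, 0.0]
gripper_width: 50.0
grasp_force: 0.0
```

Run:
```python
from h import *
p,R,s=tool();goto(p)
c=cam("wrist");im=get_image("wrist")[:,:,::-1].copy();cv2.imwrite("pics/w5.png",im);np.savez("w5.npz",*c)
hs=cv2.cvtColor(im,cv2.COLOR_BGR2HSV).astype(int);h,sa,v=hs[...,0],hs[...,1],hs[...,2]
for n,hr in(("blue",(104,125)),("yel",(25,34)),("grn",(50,85))):
    m=(h>hr[0])&(h<hr[1])&(sa>190)&(v>60);m[230:]=0
    for q in blobs(m,400)[:1]:
        mm=np.zeros(m.shape,np.uint8);cv2.fillPoly(mm,[q],1);x,y,w,hh=cv2.boundingRect(q)
        pale=(mm>0)&(sa<80)&(v>90)
        print(n,(x,y,w,hh),cv2.minAreaRect(q),"pale",pale.sum())
        # profile of V along middle row & last rows
        for r in (y+hh//2,y+hh-6): print(r,x,v[r,x:x+w:3].tolist(),sa[r,x:x+w:3].tolist())
print(proj(c,[[488.9,341,104],[491,266,104]]).round(),proj(c,[[601,341,104],[608,268,104]]).round())
```

```text
at [490.6 356.5 233.4] joints [ 0.89  0.35 -0.03 -0.01 -1.18 -0.79] w 50.0 gf 0.0 F [0.4 0.8 0. ] t 29.5
shift [0. 0. 0.] norm 0.0 rot [ 0.003  0.005 -0.   ] then shift in new axes [0. 0. 0.]
blue (116, 28, 88, 143) ((160.42218017578125, 98.25486755371094), (141.78585815429688, 80.6551284790039), 86.42366790771484) pale 0
99 116 [248, 252, 234, 111, 141, 229, 233, 237, 236, 220, 147, 99, 172, 170, 168, 234, 236, 236, 236, 236, 236, 236, 237, 237, 159, 236, 100, 103, 101, 244] [60, 65, 181, 209, 210, 208, 208, 204, 201, 209, 213, 211, 206, 207, 203, 207, 205, 206, 204, 206, 206, 205, 206, 204, 207, 207, 212, 205, 225, 74]
165 116 [248, 248, 248, 249, 246, 248, 242, 225, 233, 234, 234, 220, 137, 101, 104, 107, 124, 229, 237, 238, 238, 238, 239, 239, 240, 238, 238, 247, 247, 248] [81, 80, 80, 82, 64, 64, 73, 219, 209, 209, 208, 211, 210, 210, 218, 200, 35, 87, 71, 72, 72, 73, 74, 75, 75, 71, 70, 101, 92, 77]
yel (271, 47, 44, 71) ((291.7399597167969, 80.32000732421875), (38.608036041259766, 68.87220764160156), 8.130102157592773) pale 0
82 271 [184, 250, 248, 248, 248, 249, 247, 242, 247, 248, 250, 248, 249, 221, 160] [219, 199, 197, 196, 196, 196, 198, 200, 198, 195, 193, 193, 193, 209, 217]
112 271 [207, 207, 169, 226, 225, 219, 249, 248, 248, 248, 231, 250, 202, 165, 166] [207, 211, 74, 19, 26, 222, 206, 205, 204, 207, 217, 202, 210, 209, 210]
[[287. 183.]
 [294.  81.]] [[142. 169.]
 [132.  68.]]
```

Run:
```python
from h import *
z=np.load("w5.npz");c=[z[k] for k in z.files];im=cv2.imread("pics/w5.png")
z4=np.load("w4.npz");c4=[z4[k] for k in z4.files];im4=cv2.imread("pics/w4.png")
for C,I in((c4,im4),(c,im)):
  hs=cv2.cvtColor(I,cv2.COLOR_BGR2HSV).astype(int);h,sa,v=hs[...,0],hs[...,1],hs[...,2]
  for lo,hi in((22,36),(104,125),(50,85)):
    m=(h>lo)&(h<hi)&(sa>165)&(v>50);m[230:]=0
    q=cv2.convexHull(np.vstack(blobs(m,60)[:1]));print(cv2.boundingRect(q),[ (round(a,1)) for a in cv2.minAreaRect(plane(C,q[:,0],60).astype(np.float32))[0]],cv2.minAreaRect(plane(C,q[:,0],60).astype(np.float32))[1:])
  # handle top: bright yellow column: at rows expected find bright runs
hs=cv2.cvtColor(im,cv2.COLOR_BGR2HSV).astype(int)
for r in range(85,195,12): print(r,''.join('#' if (hs[r,x,1]>165 and hs[r,x,2]>235) else ('o' if hs[r,x,1]>165 else ('.' if hs[r,x,1]>60 else 'w')) for x in range(250,330)))
```

```text
(357, 44, 89, 138) [494.0, 291.8] ((68.973388671875, 117.96820068359375), 2.9920499324798584)
(239, 31, 70, 136) [606.8, 290.7] ((59.853179931640625, 115.83137512207031), 5.866611003875732)
(456, 37, 98, 134) [397.8, 274.4] ((87.24610137939453, 118.13923645019531), 9.447847366333008)
(255, 41, 77, 147) [489.6, 292.8] ((60.94899368286133, 120.32827758789062), 3.2094287872314453)
(116, 28, 89, 143) [600.5, 290.2] ((67.79202270507812, 116.29397583007812), 5.655980587005615)
(362, 31, 82, 144) [396.3, 274.4] ((67.68096160888672, 118.034423828125), 9.681336402893066)
85 ......o###oooooooooooooo############ooooooooooooooooo#######ooooooooooooooooo##.
97 ......o##ooooooooooooooo#ooooooooooooo##############oo####oooooooooooooooooo##..
109 ......###ooooooooooooooooooo.wwwww.ooo#############oo####oooooooooooooooooo##...
121 ......###ooo##oooooooooooo.wwwwwww.oo##############...#oooooooooooooooooooo#....
133 .....o##oooooooooooooooooooooooooooo##############oooooooooooooooooooooooo##....
145 .....o##oooo.wwwwwwwwwwwwwwwwwww.oo##############o.wwwwwwwwwwwwww.ooooooo##.....
157 .....###oooo.wwwwwwwwwwwwwwwwwww.oo##############..wwwwwwwwwwwwwww.ooooo##......
169 .....##ooooooooooooooooooooooooooo##############ooooooooooooooooooooooo##.......
181 ................................oo#############o................................
193 ................................................................................
```

Run:
```python
from h import *
z=np.load("w5.npz");c=[z[k] for k in z.files]
P=plane(c,[(290.5,185),(295,79)],104);d=P[1]-P[0];print(P,np.hypot(*d),np.degrees(np.arctan2(d[1],d[0])))
a=np.arctan2(d[1],d[0])-np.pi/2
goto(np.r_[(P[0]+P[1])/2,79],(0,0,-1),[np.cos(a),np.sin(a),0])
```

```text
[[485.75075775 342.14684614]
 [490.65817679 264.57486868]] 77.72705094590209 -86.38013361155743
at [492.6 356.  233.3] joints [ 0.89  0.35 -0.03 -0.   -1.18 -0.79] w 50.1 gf 0.0 F [-0.1  0.  -0.4] t 29.6
shift [ 52.6   9.2 154.1] norm 163.0 rot [0.002 0.004 0.033] then shift in new axes [ 52.2   7.7 154.3]
```

Emit:
{"op": "send_rows", "data": {
  "series": [
    [[0,0,0],[0.002,0.003,0.033],50],
    [[26,3.2,0],[0,0,0],50],
    [[26,3.2,0],[0,0,0],50],
    [[0,0,35],[0,0,0],50],
    [[0,0,45],[0,0,0],50],
    [[0,0,45],[0,0,0],50],
    [[0,0,28],[0,0,0],50],
    [[0,0,0],[0,0,0],50]
  ]
}}

```text
clock: 30.35
position: [489.6, 300.0, 74.7]
ee_rot: [0.727, -0.686, -0.0, 0.005]
contact_force: [-0.4, -0.8, 0.7]
gripper_width: 50.0
grasp_force: 0.0
```

Emit:
{"op": "send_rows", "data": {
  "series": [
    [[0,0,0],[0,0,0],50],
    [[0,0,0],[0,0,0],50]
  ]
}}

```text
clock: 30.55
position: [492.8, 303.8, 81.6]
ee_rot: [0.728, -0.686, 0.0, -0.002]
contact_force: [-0.1, -0.5, 0.5]
gripper_width: 50.1
grasp_force: 0.0
```

Run:
```python
from h import *
a=np.radians(183.6)
goto((488.2,303.4,79),(0,0,-1),[np.cos(a),np.sin(a),0])
```

```text
at [492.8 303.8  81.6] joints [ 0.83  0.45 -0.3   0.   -0.81 -0.77] w 50.1 gf 0.0 F [-0.1 -0.5  0.5] t 30.6
shift [0.1 4.6 2.5] norm 5.0 rot [-0.003  0.003 -0.003] then shift in new axes [0.1 4.6 2.6]
```

Emit:
{"op": "send_rows", "data": {
  "series": [
    [[0,3.8,1],[0,0,0],50],
    [[0,0,0],[0,0,0],50],
    [[0,0,0],[0,0,0],0],
    [[0,0,0],[0,0,0],0],
    [[0,0,0],[0,0,0],0],
    [[0,0,0],[0,0,0],0],
    [[0,0,0],[0,0,0],0],
    [[0,0,0],[0,0,0],0]
  ]
}}

```text
clock: 31.35
position: [487.7, 302.9, 79.0]
ee_rot: [0.728, -0.685, -0.0, -0.001]
contact_force: [1.5, -0.6, 3.0]
gripper_width: 12.8
grasp_force: 60.2
```

Emit:
{"op": "send_rows", "data": {
  "series": [
    [[0,0,-3],[0,0,0],0],
    [[0,0,-10],[0,0,0],0],
    [[0,0,-20],[0,0,0],0],
    [[0,0,-25],[0,0,0],0],
    [[0,0,-30],[0,0,0],0],
    [[0,0,-35],[0,0,0],0],
    [[0,0,-35],[0,0,0],0],
    [[0,0,-25],[0,0,0],0]
  ]
}}

```text
clock: 32.15
position: [487.5, 302.5, 264.5]
ee_rot: [0.728, -0.686, -0.0, -0.001]
contact_force: [0.7, 0.3, -2.0]
gripper_width: 13.0
grasp_force: 59.5
```

Emit:
{"op": "send_rows", "data": {
  "series": [
    [[0,0,0],[0,0,0],0],
    [[0,0,0],[0,0,0],0]
  ]
}}

```text
clock: 32.35
position: [486.7, 302.2, 261.3]
ee_rot: [0.728, -0.686, -0.001, 0.0]
contact_force: [1.2, -1.1, -2.8]
gripper_width: 12.9
grasp_force: 59.5
```

Run:
```python
from h import *
p,R,s=tool();h=np.r_[R[0,0],R[1,0],0]
goto(np.r_[516,11.5,268]-45*h)
S=cam("scene");b=get_image("scene")[:,:,::-1].copy();cv2.imwrite("pics/s11.png",b)
f=lambda x,y,z:p+R@[x+9,-y,65-z]
hs=cv2.cvtColor(b,cv2.COLOR_BGR2HSV).astype(int)
m=(hs[...,0]>22)&(hs[...,0]<36)&(hs[...,1]>165);q=blobs(m,60)[0];print(cv2.boundingRect(q),proj(S,[f(65,-28,15),f(65,28,15),f(-48,-7,88),f(30,7,88),f(-48,28,0),f(-48,-28,0)]).round().tolist())
```

```text
at [486.7 302.2 261.3] joints [ 0.84  0.28 -0.07 -0.   -1.22 -0.78] w 12.9 gf 59.5 F [ 1.2 -1.1 -2.8] t 32.4
shift [247.  -11.9  -6.9] norm 247.0 rot [ 0.001  0.001 -0.   ] then shift in new axes [247.  -11.9  -6.7]
(333, 97, 44, 41) [[334.0, 127.0], [350.0, 135.0], [367.0, 93.0], [354.0, 104.0], [374.0, 124.0], [359.0, 117.0]]
```

Emit:
{"op": "send_rows", "data": {
  "series": [
    [[12,-1.2,-1],[0,0,0],0],
    [[25,-1.2,-1],[0,0,0],0],
    [[34,-1.2,-1],[0,0,0],0],
    [[38,-1.2,-1],[0,0,0],0],
    [[38,-1.2,-1],[0,0,0],0],
    [[34,-1.2,-1],[0,0,0],0],
    [[28,-1.2,-1],[0,0,0],0],
    [[20,-1.2,0],[0,0,0],0]
  ]
}}

```text
clock: 33.2
position: [509.8, 71.8, 267.3]
ee_rot: [0.727, -0.686, -0.001, 0.001]
contact_force: [-0.3, 0.8, -2.1]
gripper_width: 13.0
grasp_force: 59.5
```

Emit:
{"op": "send_rows", "data": {
  "series": [
    [[12,-1.2,0],[0,0,0],0],
    [[6,-1.1,0],[0,0,0],0],
    [[0,0,0],[0,0,0],0],
    [[0,0,0],[0,0,0],0],
    [[0,0,0],[0,0,0],0]
  ]
}}

```text
clock: 33.7
position: [514.0, 57.4, 268.3]
ee_rot: [0.728, -0.685, -0.0, -0.0]
contact_force: [-0.1, 0.1, -1.8]
gripper_width: 12.8
grasp_force: 59.5
```

Run:
```python
from h import *
p,R,s=tool();h=np.r_[R[0,0],R[1,0],0]
goto(np.r_[516,11.5,266]-45*h)
S=cam("scene");T=cam("top")
L=[p+R@[74,y,48] for y in(-28,28)];print(proj(S,L).round().tolist(),proj(T,L).round().tolist())
for n in("scene","top"):
    b=get_image(n)[:,:,::-1]
    hs=cv2.cvtColor(b,cv2.COLOR_BGR2HSV).astype(int);m=(hs[...,0]>22)&(hs[...,0]<36)&(hs[...,1]>165)
    print(n,[cv2.boundingRect(q) for q in blobs(m,60)])
    if n=="scene": print(fitc(S,b.copy(),169,(515,12),65),fitc(S,b.copy(),80,(515,12),55))
```

```text
at [514.   57.4 268.3] joints [ 0.42  0.17 -0.19 -0.   -1.21 -0.36] w 12.8 gf 59.5 F [-0.1  0.1 -1.8] t 33.7
shift [0.9 0.8 2.3] norm 3.0 rot [ 0.     0.001 -0.   ] then shift in new axes [0.9 0.8 2.3]
[[289.0, 174.0], [273.0, 164.0]] [[279.0, 197.0], [281.0, 224.0]]
scene [(273, 130, 50, 47)]
(array([512. ,  12.6]), np.int64(83), np.float64(1.33)) (array([514.6,  12.4]), np.int64(101), np.float64(1.27))
top [(249, 196, 31, 33)]
```

Good. Tip, slowly since there are three pebbles.

Emit:
{"op": "send_rows", "data": {
  "series": [
    [[0,0,0],[0,-0.12,0],0],
    [[0,0,0],[0,-0.12,0],0],
    [[0,0,0],[0,-0.12,0],0],
    [[0,0,0],[0,-0.12,0],0],
    [[0,0,0],[0,-0.1,0],0],
    [[3,0,-2.5],[0,-0.06,0],0],
    [[3,0,-2.5],[0,-0.06,0],0],
    [[3,0,-2.8],[0,-0.06,0],0]
  ]
}}

```text
clock: 34.6
position: [515.1, 44.6, 269.6]
ee_rot: [0.676, -0.636, -0.27, -0.255]
contact_force: [0.1, 0.3, -1.8]
gripper_width: 12.7
grasp_force: 59.6
```

Emit:
{"op": "send_rows", "data": {
  "series": [
    [[2.5,0,-2.8],[0,-0.06,0],0],
    [[2.5,0,-2.8],[0,-0.06,0],0],
    [[2.5,0,-3],[0,-0.06,0],0],
    [[2,0,-3],[0,-0.06,0],0],
    [[0,0,0],[0,-0.08,0],0],
    [[0,0,0],[0,-0.05,0],0],
    [[0,0,0],[0,0,0],0],
    [[0,0,0],[0,0,0],0]
  ]
}}

```text
clock: 35.4
position: [515.9, 29.7, 269.6]
ee_rot: [0.615, -0.579, -0.389, -0.367]
contact_force: [0.3, 0.0, -1.2]
gripper_width: 12.9
grasp_force: 59.7
```

Emit:
{"op": "send_rows", "data": {
  "series": [
    [[0,0,0],[0,-0.06,0],0],
    [[0,0,0],[0,0,0],0],
    [[0,0,0],[0,0,0],0],
    [[0,0,0],[0,0,0],0],
    [[0,0,0],[0,0,0],0]
  ]
}}

```text
clock: 35.9
position: [515.7, 30.1, 270.4]
ee_rot: [0.604, -0.567, -0.408, -0.384]
contact_force: [-0.8, 0.0, -1.8]
gripper_width: 13.0
grasp_force: 59.7
```

Run:
```python
from h import *
p,R,s=tool();goto(p)
b=get_image("scene")[:,:,::-1];cv2.imwrite("pics/s12.png",b)
c=cam("scene");h=cv2.cvtColor(b,cv2.COLOR_BGR2HSV).astype(int)
f=lambda x,y,z:p+R@[x+9,-y,63-z]
poly=proj(c,[f(-46,-27,3),f(-46,27,3),f(62,27,14),f(62,-27,14)]).round().astype(int)
m=np.zeros(b.shape[:2],np.uint8);cv2.fillPoly(m,[poly],1)
print("poly",poly.tolist(),"pale",((m>0)&(h[...,1]<90)&(h[...,2]>100)).sum(),m.sum(),"yel",((m>0)&(h[...,0]>20)&(h[...,0]<38)&(h[...,1]>130)).sum())
print(fitc(c,b.copy(),169,(515,12),65),fitc(c,b.copy(),80,(515,12),55))
```

```text
at [515.7  30.1 270.4] joints [-0.3   0.45  0.06 -1.08 -1.74  0.5 ] w 13.0 gf 59.7 F [-0.8  0.  -1.8] t 35.9
shift [0. 0. 0.] norm 0.0 rot [-1.000e-03  1.189e+00  1.000e-03] then shift in new axes [0. 0. 0.]
poly [[306, 125], [322, 133], [307, 173], [292, 164]] pale 0 793 yel 793
(array([516.1,  10.3]), np.int64(71), np.float64(1.4)) (array([514.5,  12.4]), np.int64(99), np.float64(1.26))
```

Emit:
{"op": "send_rows", "data": {
  "series": [
    [[0,0,0],[0,0.1486,0],0],
    [[0,0,0],[0,0.1486,0],0],
    [[0,0,0],[0,0.1486,0],0],
    [[0,0,0],[0,0.1486,0],0],
    [[0,0,0],[0,0.1486,0],0],
    [[0,0,0],[0,0.1486,0],0],
    [[0,0,0],[0,0.1486,0],0],
    [[0,0,0],[0,0.1486,0],0]
  ]
}}

```text
clock: 36.75
position: [515.8, 30.5, 271.6]
ee_rot: [0.728, -0.685, 0.002, -0.0]
contact_force: [0.4, -0.8, -2.5]
gripper_width: 12.8
grasp_force: 59.6
```

Emit:
{"op": "send_rows", "data": {
  "series": [
    [[0,0,0],[0,0,0],0],
    [[0,0,0],[0,0,0],0]
  ]
}}

```text
clock: 36.95
position: [514.9, 31.1, 269.7]
ee_rot: [0.729, -0.685, -0.002, -0.001]
contact_force: [-0.3, -1.1, -1.2]
gripper_width: 12.8
grasp_force: 59.6
```

Run:
```python
from h import *
goto((487.5,302.8,270))
S=cam("scene");b=get_image("scene")[:,:,::-1].copy();hs=cv2.cvtColor(b,cv2.COLOR_BGR2HSV).astype(int)
m=(hs[...,0]>104)&(hs[...,0]<125)&(hs[...,1]>165)&(hs[...,2]>50);m[:130]=0;m[220:]=0;m[:,:340]=0;m[:,420:]=0
print("blue",[(cv2.boundingRect(q),cv2.contourArea(q)) for q in blobs(m,40)])
m=(hs[...,0]>50)&(hs[...,0]<85)&(hs[...,1]>120)&(hs[...,2]>40);m[:120]=0;m[200:]=0;m[:,:290]=0;m[:,360:]=0
print("grn",[(cv2.boundingRect(q),cv2.contourArea(q)) for q in blobs(m,40)])
```

```text
at [514.9  31.1 269.7] joints [ 0.37  0.17 -0.19 -0.   -1.21 -0.31] w 12.8 gf 59.6 F [-0.3 -1.1 -1.2] t 37.0
shift [-272.9   10.5    0.7] norm 273.0 rot [ 0.001  0.004 -0.   ] then shift in new axes [-272.9   10.5   -0.3]
blue [((361, 165, 38, 43), 802.5)]
grn [((308, 136, 33, 41), 539.5)]
```

Emit:
{"op": "send_rows", "data": {
  "series": [
    [[-34.1,1.3,0],[0,0.004,0],0],
    [[-34.1,1.3,0],[0,0,0],0],
    [[-34.1,1.3,0],[0,0,0],0],
    [[-34.1,1.3,0],[0,0,0],0],
    [[-34.1,1.3,0],[0,0,0],0],
    [[-34.1,1.3,0],[0,0,0],0],
    [[-34.1,1.3,0],[0,0,0],0],
    [[-34.1,1.3,0],[0,0,0],0]
  ]
}}

```text
clock: 37.8
position: [489.6, 301.7, 269.5]
ee_rot: [0.727, -0.687, -0.0, 0.0]
contact_force: [-0.1, 1.0, -0.9]
gripper_width: 12.9
grasp_force: 59.6
```

Emit:
{"op": "send_rows", "data": {
  "series": [
    [[0,0,30],[0,0,0],0],
    [[0,0,40],[0,0,0],0],
    [[0,0,40],[0,0,0],0],
    [[0,0,35],[0,0,0],0],
    [[0,0,20],[0,0,0],0],
    [[0,0,0],[0,0,0],0],
    [[0,0,0],[0,0,0],0],
    [[0,0,0],[0,0,0],0]
  ]
}}

```text
clock: 38.6
position: [490.5, 301.6, 106.2]
ee_rot: [0.728, -0.686, 0.001, -0.001]
contact_force: [-0.1, 0.1, -0.6]
gripper_width: 13.1
grasp_force: 59.5
```

Run:
```python
from h import *
goto((487.5,302.8,79))
```

```text
at [490.5 301.6 106.2] joints [ 0.83  0.42 -0.28  0.   -0.87 -0.78] w 13.1 gf 59.5 F [-0.1  0.1 -0.6] t 38.6
shift [-1.4  3.  27.2] norm 27.0 rot [-0.003  0.     0.   ] then shift in new axes [-1.4  2.9 27.2]
```

Emit:
{"op": "send_rows", "data": {
  "series": [
    [[-1.4,2.5,12],[0,0,0],0],
    [[0,0,8],[0,0,0],0],
    [[0,0,4],[0,0,0],0],
    [[0,0,0],[0,0,0],0],
    [[0,0,1],[0,0,0],0],
    [[0,0,0],[0,0,0],0]
  ]
}}

```text
clock: 39.2
position: [486.4, 302.5, 79.4]
ee_rot: [0.728, -0.686, 0.001, 0.001]
contact_force: [-0.7, -0.6, -1.1]
gripper_width: 12.8
grasp_force: 59.6
```

Emit:
{"op": "send_rows", "data": {
  "series": [
    [[0,0,1],[0,0,0],0],
    [[0,0,0.7],[0,0,0],0],
    [[0,0,0],[0,0,0],0]
  ]
}}

```text
clock: 39.5
position: [486.8, 302.4, 78.9]
ee_rot: [0.728, -0.685, 0.001, 0.0]
contact_force: [-0.8, -0.9, 5.3]
gripper_width: 12.7
grasp_force: 60.5
```

Emit:
{"op": "send_rows", "data": {
  "series": [
    [[0,0,0],[0,0,0],25],
    [[0,0,0],[0,0,0],50],
    [[0,0,0],[0,0,0],50],
    [[0,0,-20],[0,0,0],50],
    [[0,0,-40],[0,0,0],50],
    [[0,0,-50],[0,0,0],85],
    [[0,0,-50],[0,0,0],85],
    [[0,0,0],[0,0,0.11],85]
  ]
}}

```text
clock: 40.3
position: [489.7, 305.2, 246.2]
ee_rot: [-0.689, 0.725, -0.002, 0.007]
contact_force: [0.1, -0.2, -0.4]
gripper_width: 84.5
grasp_force: 0.0
```

Emit:
{"op": "send_rows", "data": {
  "series": [
    [[0,0,0],[0,0,0.11],85],
    [[0,0,0],[0,0,0.12],85],
    [[0,0,0],[0,0,0],85]
  ]
}}

```text
clock: 40.6
position: [486.2, 302.7, 237.5]
ee_rot: [-0.602, 0.799, -0.001, -0.001]
contact_force: [0.0, -0.3, -0.1]
gripper_width: 85.0
grasp_force: 0.0
```

Run:
```python
from h import *
a=np.radians(163.8)
goto((542.5,103.7,240),(0,0,-1),[np.cos(a),np.sin(a),0])
```

```text
at [486.2 302.7 237.5] joints [ 0.84  0.29 -0.11  0.   -1.17 -1.12] w 85.0 gf 0.0 F [ 0.  -0.3 -0.1] t 40.6
shift [ 175.7 -109.1   -2. ] norm 207.0 rot [-0.001 -0.002  0.003] then shift in new axes [ 175.4 -109.6   -2.5]
```

Emit:
{"op": "send_rows", "data": {
  "series": [
    [[35.1,-21.9,0],[0,0,0],85],
    [[35.1,-21.9,0],[0,0,0],85],
    [[35.1,-21.9,0],[0,0,0],85],
    [[35.1,-21.9,0],[0,0,0],85],
    [[35.1,-21.9,0],[0,0,0],85],
    [[0,0,0],[0,0,0],85],
    [[0,0,0],[0,0,0],85],
    [[0,0,0],[0,0,0],85]
  ]
}}

```text
clock: 41.4
position: [543.0, 104.3, 237.9]
ee_rot: [-0.602, 0.798, -0.001, -0.001]
contact_force: [-0.5, -0.6, -0.1]
gripper_width: 85.2
grasp_force: 0.0
```

Run:
```python
from h import *
a=np.radians(163.8)
c=cam("wrist");im=get_image("wrist")[:,:,::-1].copy();cv2.imwrite("pics/w6.png",im)
goto((542.5,103.7,146),(0,0,-1),[np.cos(a),np.sin(a),0])
print("rim",fitc(c,im,169,(516,11.5),65))
m=cv2.cvtColor(im,cv2.COLOR_BGR2GRAY)<55;m[300:]=0
for b in blobs(m,150):
    P=plane(c,b[:,0],171);print(b[:,0].mean(0).round(),cv2.minAreaRect(P.astype(np.float32)))
u,v=proj(c,[[516,11.5,100]])[0].astype(int);print(u,v)
S=get_image("scene")[:,:,::-1]
w=im[max(v-80,0):v+80,u-80:u+80]
cv2.imwrite("pics/c12.png",np.hstack([cv2.resize(w,(400,400),interpolation=cv2.INTER_CUBIC),cv2.resize(S[120:320,190:390],(400,400),interpolation=cv2.INTER_CUBIC)]))
```

```text
at [542.9 104.6 238. ] joints [ 0.48  0.26 -0.16  0.   -1.15 -0.76] w 85.2 gf 0.0 F [-0.7 -0.1 -0.2] t 41.5
shift [ 0.8  0.2 92. ] norm 92.0 rot [-0.001 -0.002  0.005] then shift in new axes [ 1.   0.2 92. ]
rim (array([516.6,  11.3]), np.int64(1042), np.float64(1.17))
[284. 219.] ((541.1888427734375, 100.24205780029297), (54.680843353271484, 15.118457794189453), 74.7449951171875)
[ 10. 272.] ((719.0841064453125, 85.38092803955078), (49.34043502807617, 24.386993408203125), 61.0205078125)
[481. 270.] ((427.2582702636719, 167.33030700683594), (6.999503135681152, 49.86897277832031), 9.022223472595215)
[399. 289.] ((478.3282470703125, 164.0390625), (19.51542091369629, 19.435644149780273), 73.84709930419922)
[165. 289.] ((630.3886108398438, 120.85277557373047), (19.477710723876953, 19.311767578125), 74.6224136352539)
[426. 282.] ((464.0390319824219, 165.05117797851562), (5.371309280395508, 35.5103645324707), 19.583065032958984)
283 73
```

View pics/c12.png

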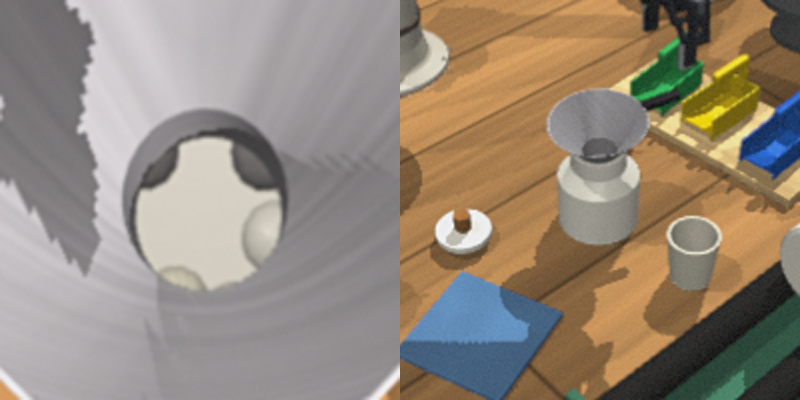

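Emit:
{"op": "send_rows", "data": {
  "series": [
    [[1,1,25],[0,0,-0.01],85],
    [[0,0,30],[0,0,0],85],
    [[0,0,25],[0,0,0],85],
    [[0,0,12],[0,0,0],85],
    [[0,0,0],[0,0,0],85],
    [[0,0,0],[0,0,0],85],
    [[0,0,0],[0,0,0],85]
  ]
}}

```text
clock: 42.2
position: [542.9, 103.5, 147.6]
ee_rot: [-0.606, 0.796, -0.001, 0.001]
contact_force: [0.1, -0.7, 1.0]
gripper_width: 85.4
grasp_force: 0.0
```

Emit:
{"op": "send_rows", "data": {
  "series": [
    [[0,0,0],[0,0,0],0],
    [[0,0,0],[0,0,0],0],
    [[0,0,0],[0,0,0],0],
    [[0,0,0],[0,0,0],0],
    [[0,0,0],[0,0,0],0],
    [[0,0,0],[0,0,0],0],
    [[0,0,0],[0,0,0],0],
    [[0,0,0],[0,0,0],0]
  ]
}}

```text
clock: 43.0
position: [541.9, 102.8, 146.1]
ee_rot: [-0.606, 0.796, -0.001, -0.001]
contact_force: [-0.1, 0.5, 0.8]
gripper_width: 15.2
grasp_force: 58.3
```

Emit:
{"op": "send_rows", "data": {
  "series": [
    [[0,0,-5],[0,0,0],0],
    [[0,0,-10],[0,0,0],0],
    [[0,0,-12],[0,0,0],0],
    [[0,0,-12],[0,0,0],0],
    [[0,0,-12],[0,0,0],0],
    [[0,0,-15],[0,0,0],0],
    [[0,0,-15],[0,0,0],0],
    [[0,0,0],[0,0,0],0]
  ]
}}

```text
clock: 43.8
position: [543.3, 103.6, 230.3]
ee_rot: [-0.606, 0.796, -0.002, 0.002]
contact_force: [0.1, -0.2, -1.3]
gripper_width: 15.3
grasp_force: 58.5
```

Run:
```python
from h import *
T=cam("top");c=lambda u,v:(105+u/2.2,125+v/2.2)
q=plane(T,[c(618,66),c(675,182),c(547,231),c(496,112)],10);print(q.round(),q.mean(0))
S=cam("scene");im=get_image("scene")[:,:,::-1].copy();t=get_image("top")[:,:,::-1].copy()
hs=cv2.cvtColor(im,cv2.COLOR_BGR2HSV);m=(hs[...,0]>100)&(hs[...,0]<120)&(hs[...,1]>120)&(hs[...,2]>40);m[:240]=0;m[330:]=0;m[:,:170]=0;m[:,290:]=0
b=blobs(m,200)[0];P=plane(S,b[:,0],10);print("tile",cv2.minAreaRect(P.astype(np.float32)))
for z in(234,239): print("fun",fitc(S,im,z,(516,11),65),fitc(T,t,z,(516,11),65))
for z in(154,159): print("spout",fitc(S,im,z,(515,12),25,4))
p,R,s=tool();print("expected centre",p-19*R[:,2]+95*R[:,0], "jar",fitc(S,im,80,(515,12),55))
goto((608.3,-149,218))
```

```text
[[ 664. -278.]
 [ 531. -338.]
 [ 479. -193.]
 [ 613. -139.]] [ 571.79181732 -236.93169125]
tile ((552.3701171875, -230.45700073242188), (104.96048736572266, 116.19801330566406), 20.65298080444336)
fun (array([514.4,  14.3]), np.int64(44), np.float64(1.28)) (array([516.5,  10.2]), np.int64(190), np.float64(1.2))
fun (array([518.3,   9.3]), np.int64(44), np.float64(1.41)) (array([516.,  10.]), np.int64(187), np.float64(1.19))
spout (array([516.7,  11.8]), np.int64(11), np.float64(1.11))
spout (array([513.9,  12. ]), np.int64(7), np.float64(0.61))
expected centre [516.33027618  11.6585768  246.53057098] jar (array([514.1,  12.4]), np.int64(99), np.float64(1.19))
at [541.7 103.2 227.4] joints [ 0.48  0.26 -0.18  0.   -1.13 -0.75] w 15.2 gf 58.5 F [ 0.3 -0.7 -2.8] t 43.9
shift [ 225.2 -131.5    9.8] norm 261.0 rot [-0.001 -0.001 -0.   ] then shift in new axes [ 225.3 -131.5    9.4]
```

Emit:
{"op": "send_rows", "data": {
  "series": [
    [[20,-11,0],[0,0,0],0],
    [[28,-15.6,0],[0,0,0],0],
    [[32,-17.8,0],[0,0,0],0],
    [[32,-17.8,0],[0,0,0],0],
    [[32,-17.8,0],[0,0,0],0],
    [[32,-17.8,0],[0,0,0],0],
    [[28,-15.6,0],[0,0,0],0],
    [[21,-11.5,0],[0,0,0],0]
  ]
}}

```text
clock: 44.7
position: [601.7, -149.0, 226.2]
ee_rot: [-0.605, 0.796, 0.0, -0.002]
contact_force: [0.0, 0.2, -1.8]
gripper_width: 15.0
grasp_force: 58.5
```

Emit:
{"op": "send_rows", "data": {
  "series": [
    [[0,0,10],[0,0,0],0],
    [[0,0,25],[0,0,0],0],
    [[0,0,25],[0,0,0],0],
    [[0,0,25],[0,0,0],0],
    [[0,0,25],[0,0,0],0],
    [[0,0,20],[0,0,0],0],
    [[0,0,10],[0,0,0],0],
    [[0,0,0],[0,0,0],0]
  ]
}}

```text
clock: 45.5
position: [600.7, -146.9, 85.4]
ee_rot: [-0.606, 0.796, 0.001, -0.003]
contact_force: [-0.1, 0.2, -1.4]
gripper_width: 15.1
grasp_force: 58.5
```

Emit:
{"op": "send_rows", "data": {
  "series": [
    [[0,0,0],[0,0,0],0],
    [[0,0,0],[0,0,0],0],
    [[0,0,0],[0,0,0],0]
  ]
}}

```text
clock: 45.8
position: [602.9, -147.4, 88.9]
ee_rot: [-0.606, 0.796, -0.002, 0.0]
contact_force: [-0.1, -0.7, -1.8]
gripper_width: 15.2
grasp_force: 58.5
```

Run:
```python
from h import *
p,R,s=tool();print("expected centre",p-19*R[:,2]+95*R[:,0])
goto((604,-148,67))
S=cam("scene");im=get_image("scene")[:,:,::-1].copy();T=cam("top");t=get_image("top")[:,:,::-1].copy()
for z in(100,105,110): print("fun",fitc(S,im,z,(578,-240),65),fitc(T,t,z,(578,-240),65))
```

```text
expected centre [ 577.51830858 -238.925364    108.07363982]
at [ 602.9 -147.4   88.9] joints [ 0.02  0.51 -0.19  0.   -0.88 -0.29] w 15.2 gf 58.5 F [-0.1 -0.7 -1.8] t 45.8
shift [ 0.2 -1.2 21.9] norm 22.0 rot [-0.003 -0.002 -0.   ] then shift in new axes [ 0.3 -1.2 21.9]
fun (array([ 572.7, -236.8]), np.int64(71), np.float64(1.33)) (array([ 580.4, -243.2]), np.int64(102), np.float64(1.2))
fun (array([ 572.2, -238.1]), np.int64(106), np.float64(1.41)) (array([ 580.3, -242.2]), np.int64(99), np.float64(1.19))
fun (array([ 574. , -238.4]), np.int64(138), np.float64(1.19)) (array([ 579.8, -241.7]), np.int64(99), np.float64(1.2))
```

Level and positioned; lower to touch.

Emit:
{"op": "send_rows", "data": {
  "series": [
    [[0,0,8],[0,0,0],0],
    [[0,0,6],[0,0,0],0],
    [[0,0,4],[0,0,0],0],
    [[0,0,2],[0,0,0],0],
    [[0,0,0],[0,0,0],0],
    [[0,0,0],[0,0,0],0]
  ]
}}

```text
clock: 46.5
position: [602.1, -147.6, 67.9]
ee_rot: [-0.606, 0.796, -0.001, -0.001]
contact_force: [-0.8, 0.3, 1.9]
gripper_width: 14.9
grasp_force: 58.8
```

Emit:
{"op": "send_rows", "data": {
  "series": [
    [[0,0,1],[0,0,0],0],
    [[0,0,1],[0,0,0],0],
    [[0,0,0],[0,0,0],0]
  ]
}}

```text
clock: 46.8
position: [602.7, -147.2, 66.4]
ee_rot: [-0.606, 0.796, -0.001, -0.0]
contact_force: [-0.7, 4.3, 5.2]
gripper_width: 15.1
grasp_force: 59.2
```

Emit:
{"op": "send_rows", "data": {
  "series": [
    [[0,0,0.5],[0,0,0],0],
    [[0,0,0],[0,0,0],0]
  ]
}}

```text
clock: 47.0
position: [602.9, -147.0, 66.1]
ee_rot: [-0.606, 0.796, -0.001, -0.0]
contact_force: [-1.2, 5.1, 5.9]
gripper_width: 15.0
grasp_force: 59.3
```

Emit:
{"op": "send_rows", "data": {
  "series": [
    [[0,0,-1.5],[0,0,0],0],
    [[0,0,0],[0,0,0],20],
    [[0,0,0],[0,0,0],40],
    [[0,0,0],[0,0,0],60],
    [[0,0,0],[0,0,0],60],
    [[0,0,-15],[0,0,0],60],
    [[0,0,-40],[0,0,0],85],
    [[0,0,-50],[0,0,0],85]
  ]
}}

```text
clock: 47.8
position: [600.6, -147.2, 170.3]
ee_rot: [-0.605, 0.796, 0.001, -0.003]
contact_force: [2.0, 0.0, 0.6]
gripper_width: 84.4
grasp_force: 0.0
```

Emit:
{"op": "send_rows", "data": {
  "series": [
    [[-5,35,-30],[0,0,0],85],
    [[-5,40,-20],[0,0,0],85],
    [[-5,40,0],[0,0,0],85],
    [[-5,40,0],[0,0,0],85],
    [[0,10,0],[0,0,0],85],
    [[0,0,0],[0,0,0],85],
    [[0,0,0],[0,0,0],85],
    [[0,0,0],[0,0,0],85]
  ]
}}

```text
clock: 48.6
position: [449.8, -84.1, 221.4]
ee_rot: [-0.605, 0.796, -0.001, -0.001]
contact_force: [-1.1, -0.0, 0.4]
gripper_width: 84.7
grasp_force: 0.0
```

Run:
```python
from h import *
p,R,s=tool();goto((427,-151.5,26))
W=cam("wrist");w=get_image("wrist")[:,:,::-1].copy();cv2.imwrite("pics/w7.png",w)
S=cam("scene");im=get_image("scene")[:,:,::-1].copy();T=cam("top");t=get_image("top")[:,:,::-1].copy();cv2.imwrite("pics/s13.png",im);cv2.imwrite("pics/t13.png",t)
for n,c,i in(("w",W,w),("s",S,im),("t",T,t)):
    print(n,"lid",fitc(c,i,22,(427,-151.5),38,8),"fun",fitc(c,i,90,(577.5,-239),65),"jar rim",fitc(c,i,125,(515,12),37),"jar",fitc(c,i,80,(515,12),55),"cup",fitc(c,i,75,(675.5,28.3),34))
    h=cv2.cvtColor(i,cv2.COLOR_BGR2HSV).astype(int);u,v=proj(c,[[427,-151.5,48]])[0].astype(int)
    m=(h[...,0]<20)&(h[...,1]>110);o=np.zeros_like(m);o[max(v-9,0):v+9,u-9:u+9]=m[max(v-9,0):v+9,u-9:u+9]
    for q in blobs(o,8)[:1]: print(" knob",plane(c,[q[:,0].mean(0)],40).round(1),cv2.contourArea(q))
```

```text
at [449.8 -84.1 221.4] joints [ 0.17  0.1  -0.4   0.   -1.07 -0.45] w 84.7 gf 0.0 F [-1.1 -0.   0.4] t 48.6
shift [ 70.6   4.1 195.5] norm 208.0 rot [-0.001 -0.002 -0.   ] then shift in new axes [ 71.1   4.  195.4]
w lid (array([ 428.1, -150.1]), np.int64(350), np.float64(1.14)) fun (array([ 576.5, -235.1]), np.int64(575), np.float64(1.17)) jar rim (array([516.6,  13.4]), np.int64(290), np.float64(0.71)) jar (array([516.7,  13.8]), np.int64(337), np.float64(0.79)) cup (array([682.2,  26.9]), np.int64(31), np.float64(1.42))
 knob [[ 427.5 -152.5]] 285.0
s lid (array([ 426.9, -153.1]), np.int64(85), np.float64(1.29)) fun (array([ 575.3, -234.8]), np.int64(132), np.float64(1.41)) jar rim (array([515.5,  11.8]), np.int64(74), np.float64(1.03)) jar (array([514.3,  12.7]), np.int64(92), np.float64(1.18)) cup (array([675.7,  28.4]), np.int64(67), np.float64(0.77))
 knob [[ 408.9 -142.8]] 178.0
t lid (array([ 427. , -151.5]), np.int64(0), np.float64(nan)) fun (array([ 576.5, -236.7]), np.int64(147), np.float64(1.21)) jar rim (array([514.8,  13.5]), np.int64(80), np.float64(0.81)) jar (array([514.3,  12.3]), np.int64(139), np.float64(0.96)) cup (array([675.5,  28.3]), np.int64(98), np.float64(0.75))
  ret = _var(a, axis=axis, dtype=dtype, out=out, ddof=ddof,
  arrmean = um.true_divide(arrmean, div, out=arrmean,
  ret = ret.dtype.type(ret / rcount)
```

Emit:
{"op": "send_rows", "data": {
  "series": [
    [[35,2,20],[0,0,0],70],
    [[36,2,40],[0,0,0],70],
    [[0,0,40],[0,0,0],70],
    [[0,0,40],[0,0,0],70],
    [[0,0,20],[0,0,0],70],
    [[0,0,10],[0,0,0],70],
    [[0,0,0],[0,0,0],70],
    [[0,0,0],[0,0,0],70]
  ]
}}

```text
clock: 49.55
position: [427.7, -149.2, 55.2]
ee_rot: [-0.606, 0.796, -0.002, -0.0]
contact_force: [0.3, -0.4, -0.1]
gripper_width: 70.2
grasp_force: 0.0
```

Emit:
{"op": "send_rows", "data": {
  "series": [
    [[0,0,0],[0,0,0],70],
    [[0,0,0],[0,0,0],70]
  ]
}}

```text
clock: 49.75
position: [427.5, -149.1, 55.7]
ee_rot: [-0.606, 0.796, -0.002, 0.0]
contact_force: [0.2, -0.8, -0.8]
gripper_width: 70.0
grasp_force: 0.0
```

Run:
```python
from h import *
goto((427.3,-151.7,28))
```

```text
at [ 427.5 -149.1   55.7] joints [ 0.03  0.32 -0.63  0.   -0.61 -0.3 ] w 70.0 gf 0.0 F [ 0.2 -0.8 -0.8] t 49.8
shift [ 2.5 -0.4 27.7] norm 28.0 rot [-0.003 -0.001 -0.   ] then shift in new axes [ 2.6 -0.5 27.7]
```

Emit:
{"op": "send_rows", "data": {
  "series": [
    [[2.3,-0.4,14],[0,0,0],70],
    [[0,0,10],[0,0,0],70],
    [[0,0,3],[0,0,0],70],
    [[0,0,0],[0,0,0],70],
    [[0,0,0],[0,0,0],0],
    [[0,0,0],[0,0,0],0],
    [[0,0,0],[0,0,0],0],
    [[0,0,0],[0,0,0],0]
  ]
}}

```text
clock: 50.55
position: [426.9, -151.5, 28.1]
ee_rot: [-0.606, 0.796, -0.001, -0.0]
contact_force: [-0.4, -0.9, 3.5]
gripper_width: 21.9
grasp_force: 58.5
```

Emit:
{"op": "send_rows", "data": {
  "series": [
    [[0,0,0],[0,0,0],0],
    [[0,0,0],[0,0,0],0],
    [[0,0,0],[0,0,0],0],
    [[0,0,0],[0,0,0],0]
  ]
}}

```text
clock: 50.95
position: [426.8, -151.5, 28.0]
ee_rot: [-0.606, 0.796, -0.001, -0.0]
contact_force: [-0.9, 0.4, 6.1]
gripper_width: 22.2
grasp_force: 58.6
```

Emit:
{"op": "send_rows", "data": {
  "series": [
    [[0,0,-5],[0,0,0],0],
    [[0,0,-15],[0,0,0],0],
    [[0,0,-30],[0,0,0],0],
    [[0,0,-30],[0,0,0],0],
    [[0,0,-35],[0,0,0],0],
    [[0,0,-30],[0,0,0],0],
    [[0,0,0],[0,0,0],0],
    [[0,0,0],[0,0,0],0]
  ]
}}

```text
clock: 51.75
position: [425.7, -151.0, 172.5]
ee_rot: [-0.605, 0.796, -0.001, -0.0]
contact_force: [-1.3, 0.6, -2.8]
gripper_width: 21.8
grasp_force: 59.1
```

Run:
```python
from h import *
goto((515,12.6,174))
```

```text
at [ 425.7 -151.   172.5] joints [ 0.02  0.15 -0.49  0.   -0.94 -0.29] w 21.8 gf 59.1 F [-1.3  0.6 -2.8] t 51.8
shift [-181.5  -42.3   -1.7] norm 186.0 rot [-0.001 -0.001 -0.   ] then shift in new axes [-181.5  -42.3   -1.5]
```

Emit:
{"op": "send_rows", "data": {
  "series": [
    [[-15,-3.5,-7],[0,0,0],0],
    [[-30,-7,-7],[0,0,0],0],
    [[-35,-8.2,0],[0,0,0],0],
    [[-35,-8.2,0],[0,0,0],0],
    [[-35,-8.2,0],[0,0,0],0],
    [[-20,-4.7,0],[0,0,0],0],
    [[-11.5,-2.5,0],[0,0,0],0],
    [[0,0,0],[0,0,0],0]
  ]
}}

```text
clock: 52.55
position: [515.2, 13.0, 184.9]
ee_rot: [-0.606, 0.796, -0.0, -0.002]
contact_force: [0.1, -0.1, -0.9]
gripper_width: 22.0
grasp_force: 59.1
```

Emit:
{"op": "send_rows", "data": {
  "series": [
    [[0,0,0],[0,0,0],0],
    [[0,0,0],[0,0,0],0]
  ]
}}

```text
clock: 52.75
position: [514.7, 11.4, 186.0]
ee_rot: [-0.605, 0.796, -0.001, -0.001]
contact_force: [-0.3, 0.5, -1.7]
gripper_width: 22.0
grasp_force: 59.1
```

Run:
```python
from h import *
p,R,s=tool();goto((515,12.6,143))
S=cam("scene");im=get_image("scene")[:,:,::-1].copy();T=cam("top");t=get_image("top")[:,:,::-1].copy();cv2.imwrite("pics/s14.png",im)
z=p[2]-28
for d in(18,22): print("lid",fitc(S,im,z+d,p[:2],38),fitc(T,t,z+d,p[:2],38))
print("jar",fitc(S,im,80,(515,12.6),55),fitc(S,im,125,(515,12.6),37))
```

```text
at [514.7  11.4 186. ] joints [ 0.34  0.24 -0.33  0.   -1.01 -0.61] w 22.0 gf 59.1 F [-0.3  0.5 -1.7] t 52.8
shift [-1.3  0.  43. ] norm 43.0 rot [ 0.    -0.003  0.   ] then shift in new axes [-1.2  0.  43. ]
lid (array([510.9,  13.4]), np.int64(60), np.float64(1.15)) (array([513.1,   9.6]), np.int64(42), np.float64(1.2))
lid (array([514.5,  10.2]), np.int64(60), np.float64(1.16)) (array([512.9,   9.7]), np.int64(43), np.float64(1.24))
jar (array([514. ,  12.6]), np.int64(93), np.float64(1.16)) (array([515.8,  11. ]), np.int64(63), np.float64(1.13))
```

Emit:
{"op": "send_rows", "data": {
  "series": [
    [[-1,0,10],[0,0,0],0],
    [[0,0,10],[0,0,0],0],
    [[0,0,6],[0,0,0],0],
    [[0,0,5],[0,0,0],0],
    [[0,0,4],[0,0,0],0],
    [[0,0,3],[0,0,0],0],
    [[0,0,2],[0,0,0],0],
    [[0,0,0],[0,0,0],0]
  ]
}}

```text
clock: 53.65
position: [515.7, 13.4, 146.0]
ee_rot: [-0.606, 0.796, -0.001, -0.001]
contact_force: [-0.6, 0.1, -1.9]
gripper_width: 21.5
grasp_force: 59.1
```

Emit:
{"op": "send_rows", "data": {
  "series": [
    [[0,0,1],[0,0,0],0],
    [[0,0,1],[0,0,0],0],
    [[0,0,0],[0,0,0],0]
  ]
}}

```text
clock: 53.95
position: [515.7, 13.4, 144.2]
ee_rot: [-0.605, 0.796, -0.001, -0.001]
contact_force: [0.1, 0.5, -0.9]
gripper_width: 21.9
grasp_force: 59.1
```

Emit:
{"op": "send_rows", "data": {
  "series": [
    [[0,0,0.5],[0,0,0],0],
    [[0,0,0.5],[0,0,0],0],
    [[0,0,0],[0,0,0],0]
  ]
}}

```text
clock: 54.25
position: [515.8, 13.4, 143.2]
ee_rot: [-0.606, 0.796, -0.001, -0.001]
contact_force: [-0.4, -0.1, -1.9]
gripper_width: 21.6
grasp_force: 59.1
```

Emit:
{"op": "send_rows", "data": {
  "series": [
    [[0,0,0.7],[0,0,0],0],
    [[0,0,0.7],[0,0,0],0],
    [[0,0,0],[0,0,0],0]
  ]
}}

```text
clock: 54.55
position: [515.9, 13.3, 143.1]
ee_rot: [-0.606, 0.796, -0.001, -0.001]
contact_force: [-2.1, 1.4, 7.1]
gripper_width: 21.7
grasp_force: 59.9
```

Emit:
{"op": "send_rows", "data": {
  "series": [
    [[0,0,0.7],[0,0,0],0],
    [[0,0,0.7],[0,0,0],0],
    [[0,0,0],[0,0,0],0]
  ]
}}

```text
clock: 54.85
position: [515.9, 13.3, 143.0]
ee_rot: [-0.606, 0.796, -0.001, -0.0]
contact_force: [-5.6, 1.7, 13.1]
gripper_width: 21.9
grasp_force: 60.6
```

Emit:
{"op": "send_rows", "data": {
  "series": [
    [[0,0,-1.5],[0,0,0],0],
    [[0,0,0],[0,0,0],35],
    [[0,0,0],[0,0,0],60],
    [[0,0,0],[0,0,0],60],
    [[0,0,-15],[0,0,0],60],
    [[0,0,-40],[0,0,0],60],
    [[0,0,-50],[0,0,0],60],
    [[-30,30,-20],[0,0,0],60]
  ]
}}

```text
clock: 55.65
position: [498.2, 49.3, 271.2]
ee_rot: [-0.604, 0.797, -0.003, 0.003]
contact_force: [0.6, 1.7, -1.1]
gripper_width: 59.8
grasp_force: 0.0
```

Emit:
{"op": "send_rows", "data": {
  "series": [
    [[-40,10,-20],[0,0,0],60],
    [[-40,10,-10],[0,0,0],60],
    [[-40,0,0],[0,0,0],60],
    [[0,0,0],[0,0,0],60],
    [[0,0,0],[0,0,0],60]
  ]
}}

```text
clock: 56.15
position: [507.4, 172.3, 295.7]
ee_rot: [-0.606, 0.795, -0.001, -0.001]
contact_force: [0.2, -0.8, -0.2]
gripper_width: 60.3
grasp_force: 0.0
```

```bash
python3 - <<'E' 2>/dev/null
from h import *
p,R,s=tool();goto(p)
W=cam("wrist");w=get_image("wrist")[:,:,::-1].copy()
S=cam("scene");im=get_image("scene")[:,:,::-1].copy();T=cam("top");t=get_image("top")[:,:,::-1].copy();cv2.imwrite("pics/s15.png",im);cv2.imwrite("pics/t15.png",t)
for n,c,i in(("w",W,w),("s",S,im),("t",T,t)):
    print(n,"lid@137",fitc(c,i,137,(515.5,13),38),"jar",fitc(c,i,80,(515,12),55),"fun",fitc(c,i,90,(576,-236),65),"cup",fitc(c,i,75,(675.5,28.3),34))
# lid disc edges: near vs far heights through two-view tilt check: fit at several z
for z in(131,134,137,140,143): print(z,fitc(S,im,z,(515.5,13),38)[0::2],fitc(T,t,z,(515.5,13),38)[0::2],fitc(W,w,z,(515.5,13),38)[0::2])
a=cv2.imread("pics/scene0.png")
d=cv2.absdiff(cv2.GaussianBlur(a,(5,5),0),cv2.GaussianBlur(im,(5,5),0)).max(2)>60
d[:100]=0
print([cv2.boundingRect(q) for q in blobs(d,50)])
h=cv2.cvtColor(im,cv2.COLOR_BGR2HSV).astype(int)
for n,lo,hi in(("blue",104,125),("yel",24,34),("grn",50,85)):
    for q in (cv2.cvtColor(a,cv2.COLOR_BGR2HSV).astype(int),h):
        m=(q[...,0]>lo)&(q[...,0]<hi)&(q[...,1]>170)&(q[...,2]>40);m[:130]=0;m[215:]=0;m[:,:295]=0;m[:,415:]=0
        print(n,[(cv2.boundingRect(k),cv2.contourArea(k)) for k in blobs(m,40)[:2]])
E
```

```text
at [507.4 172.3 295.7] joints [ 0.63  0.19 -0.1   0.   -1.28 -0.9 ] w 60.3 gf 0.0 F [ 0.2 -0.8 -0.2] t 56.1
shift [0. 0. 0.] norm 0.0 rot [ 0.    -0.003  0.   ] then shift in new axes [0. 0. 0.]
w lid@137 (array([516.4,  14.6]), np.int64(292), np.float64(1.04)) jar (array([516.8,  12.8]), np.int64(274), np.float64(0.58)) fun (array([ 576., -236.]), np.int64(0), np.float64(nan)) cup (array([677.8,  29.1]), np.int64(261), np.float64(0.55))
s lid@137 (array([515.9,  12. ]), np.int64(76), np.float64(1.29)) jar (array([514.4,  12.3]), np.int64(101), np.float64(1.31)) fun (array([ 576.3, -235.3]), np.int64(138), np.float64(1.14)) cup (array([675.4,  28.4]), np.int64(67), np.float64(0.84))
t lid@137 (array([513.1,  15. ]), np.int64(73), np.float64(1.24)) jar (array([514.6,  12.5]), np.int64(175), np.float64(0.84)) fun (array([ 575.2, -234.7]), np.int64(173), np.float64(1.09)) cup (array([675.4,  28.2]), np.int64(99), np.float64(0.76))
131 (array([510.7,  16.9]), np.float64(1.28)) (array([513.7,  15.1]), np.float64(1.35)) (array([517.2,  13.7]), np.float64(1.01))
134 (array([513.3,  14.4]), 
[... 329 characters left out ...]
.,  15.]), np.float64(1.06))
143 (array([521. ,   7.7]), np.float64(1.35)) (array([512.8,  15. ]), np.float64(1.21)) (array([515.6,  15.4]), np.float64(1.09))
[(152, 108, 25, 29), (207, 224, 29, 21), (89, 195, 39, 38), (239, 272, 29, 23), (206, 336, 60, 46), (53, 266, 22, 18), (261, 281, 34, 21), (278, 181, 27, 19), (337, 100, 16, 17), (87, 232, 18, 19), (142, 309, 26, 17), (346, 164, 14, 14), (169, 294, 17, 18), (196, 111, 8, 15), (141, 148, 14, 12), (263, 269, 16, 9), (172, 176, 12, 11)]
blue [((361, 165, 38, 43), 787.0)]
blue [((361, 165, 38, 43), 793.5)]
yel [((334, 147, 38, 42), 721.0)]
yel [((331, 147, 38, 41), 739.0)]
grn [((310, 149, 26, 27), 132.0)]
grn [((306, 146, 33, 28), 269.0)]
```

```bash
python3 -c "
from bench import job_done
print(job_done())"
```

```text
the job is handed in; nothing more can be done
None
```

Handed in at 56 s: the jar is charged with all five pebbles and closed with its lid down on the rim; paddle in the crock, funnel on its tile, blue and yellow scoops back on the board, green left untouched as it was empty; the judge gave no verdict.

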